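# Close the loaded cell test box

### The arm

A 6-joint arm with a two-finger parallel gripper is mounted at the origin on the work surface. World frame = base frame: x ahead of the robot, y to its left, z up, the work surface at z = 0. Lengths are in m, angles in rad, forces in N, time in s.
With the tool pointing down it reaches from about 0.35 to 0.775 m from the base axis. Payload 7.3 kg.
Tool frame: the origin (TCP) lies midway between the tips of the shut fingers; the grasp point (between the pads) lies 19 mm behind it; z points along the fingers, y is the direction in which the jaws open and shut (so a half turn about z gives the same grasp; the last joint's range is limited). The gripper opens to 92 mm and grips with 3 to 60 N. Pads are 19 mm wide; open, the fingers measure 130 mm over their backs; the gripper's body (75 mm by 190 mm) begins 47 mm behind the grasp point.
Start: joints at [1.119, 0.342, 1.524, -0, 1.275, -0.146], TCP at [0.158, 0.501, 0.189] pointing down, gripper open.
Joint ranges: [-2.53, 2.53], [-0.77, 2.02], [0.04, 2.7], [-1, 4.14], [0.28, 2.66], [-3.11, 3.11]. Speed limits (rad/s): [2.57, 2.57, 3.14, 3.14, 3.14, 3.14].

### API

Orientations are given as [roll, pitch, yaw] about the fixed x, y, z axes, in that order (R = Rz(yaw) Ry(pitch) Rx(roll)).
In Python, from cell import status, eyes, job gives the robot as it stands.
- The arm moves only by the tool jog_arm, never from a script. Its argument "series" is a list of rows, each a list of 3 entries, a list of its own where there are three numbers: the gripper command: -1 is shut, 1 is fully open, values between are in proportion, then the shift along the tool's x, y, z in m, then the turn, a rotation vector about the tool's x, y, z in rad. In form: [[grip, [x, y, z], [ax, ay, az]], ...]. A call has 1 to 12 rows; each row is the pose to reach, as a shift and turn from the pose commanded when the call began, along the tool's axes at that moment; what a row does not reach only later rows make up. A row lasts 1/12 s, in which the tool goes at most 41.7 mm and 7.16 degrees, less where a joint would pass 70% of its speed; a pose out of reach is approached as far as the arm can. A call with a gripper value outside its range is refused whole. The fingers move at their own pace and stop on an object; "squeeze" is the grip in N (left out, the last holds). Time passes only in rows, so rows that repeat a pose let the fingers close. It gives the time, the measured TCP pose, the force and the opening at its end, in the units of the state.
- status.observe(): the state, without advancing time (a new reading comes with each control period).
- eyes.read_camera(name): name is "side" or "top" or "wrist"; returns a dict with "img" (400x640x3 uint8, red, green, blue), "range_z" (400x640 float32, m along the optical axis (not along the pixel's ray), 0 where there is no reading), "camera_matrix" (3x3 intrinsics, pixels), "T" (4x4, takes a point from camera to world coordinates); the wrist camera has in their place "tool_from_camera" (4x4, takes a point from camera to tool coordinates, whose origin is the TCP and whose axes are the flange's). Camera axes: x right, y down, z forward; pixel columns grow to the right and rows downward; lengths in m; the calibration is good to about 2 mm. A picture is of the moment at which its call begins: read the wrist's pose just before it.
- job.hand_in(): hands the job in, once; it reports no verdict.
The state is a dict: "time": time; "qpos": joint angles; "qvel": joint speeds; "joint_efforts": joint torques, N m; "tool_pos": TCP position; "tool_rot": TCP orientation; "contact_force": force on the tool from outside, world axes, zero at the start; "torque": the same for the moment, N m; "opening": finger opening in m.
Only numpy, scipy, OpenCV 4.12 (cv2) and the standard library are available. Lean on these libraries where they do the work, as an engineer would, in place of code of your own. Each camera call takes 0.05 s, during which the arm holds its last target.

### The job

One of the two battery test boxes has cells standing in its tray: with the fingertips, push that tray all the way home into its box, then push the same box's raised cover down until it is fully shut. Do not lift the tray, nor touch, lift or tip its cells; leave the empty box open just as it is, and do not disturb the other things on the bench.

Things in the scene. Friction and masses are not known exactly. Their poses are not given: they have to be found in the camera images.
- box_loaded: the test box whose tray holds six battery cells: fixed grey box, 160 mm deep (its x) x 110 mm wide (its y) x 95 mm high, walls 6 mm, open at the front and top. Origin: centre of its underside, on the table. Its +x points to its back (hinge side), away from the robot; its front is at x = -80 mm. Its 8 mm floor runs on 90 mm in front as a runway with 16 mm high side guides
- loaded_tray: that box's loose aluminium tray, 154 x 94 mm, 0.25 to 0.5 kg, lying on the box's floor; slides along the box's x with 2 mm of side play and about 2 to 8 N of friction. Origin: its underside. In the box's frame its x is 0 to 1 mm when fully home (rear plate on the box's back wall, front face flush with the box's front edges), negative when drawn out
- loaded_tray_front (a point): centre of the outer (robot-side) face of that tray's upright front plate, 80 mm in front of the tray's origin, 53 mm above the table. The plate is flat, 94 mm wide, 6 mm thick, from 9 to 79 mm above the table; it has no handle and is pushed along the box's +x
- loaded_lid (a joint): hinge of that box's cover: 0 = shut (lying flat on the box), grows as it is raised, at most 1.25 rad. A friction hinge of about 0.2 N m: the cover (0.15 kg) stays at whatever angle it is left
- loaded_hinge (a point): middle of the cover's hinge line, at the back of the box (79 mm behind its origin), 96 mm above the table; the hinge line runs along the box's y
- loaded_lid_edge (a point): middle of the cover's free edge, on its outer face. The cover is a flat plain plate, 158 mm from hinge to free edge, 110 mm wide, 6 mm thick; shut, its outer face is on top, 102 mm above the table, and its free edge is at the box's front; raised, the outer face looks up and back
- loaded_rack (a point): centre, at cell-foot level, of the 73 x 50 mm black rack of 3 x 2 pockets (30 mm high) in the loaded box's tray, 55 mm behind the tray's front face; moves with the tray
- box_empty: the other test box, the same but with no cells in its tray: fixed grey box, 160 mm deep (its x) x 110 mm wide (its y) x 95 mm high, walls 6 mm, open at the front and top. Origin: centre of its underside, on the table. Its +x points to its back (hinge side), away from the robot; its front is at x = -80 mm. Its 8 mm floor runs on 90 mm in front as a runway with 16 mm high side guides
- empty_tray: that box's loose aluminium tray, 154 x 94 mm, 0.25 to 0.5 kg, lying on the box's floor; slides along the box's x with 2 mm of side play and about 2 to 8 N of friction. Origin: its underside. In the box's frame its x is 0 to 1 mm when fully home (rear plate on the box's back wall, front face flush with the box's front edges), negative when drawn out
- empty_tray_front (a point): centre of the outer (robot-side) face of that tray's upright front plate, 80 mm in front of the tray's origin, 53 mm above the table. The plate is flat, 94 mm wide, 6 mm thick, from 9 to 79 mm above the table; it has no handle and is pushed along the box's +x
- empty_lid (a joint): hinge of that box's cover: 0 = shut (lying flat on the box), grows as it is raised, at most 1.25 rad. A friction hinge of about 0.2 N m: the cover (0.15 kg) stays at whatever angle it is left
- empty_lid_edge (a point): middle of the cover's free edge, on its outer face. The cover is a flat plain plate, 158 mm from hinge to free edge, 110 mm wide, 6 mm thick; shut, its outer face is on top, 102 mm above the table, and its free edge is at the box's front; raised, the outer face looks up and back
- cell1: loose battery cell, cylinder 18 mm across and 65 mm tall, 46 g, standing in a pocket of the loaded tray; its top is 80 mm above the table. Origin: centre of its underside; z up along it
- cell2: loose battery cell, cylinder 18 mm across and 65 mm tall, 46 g, standing in a pocket of the loaded tray; its top is 80 mm above the table. Origin: centre of its underside; z up along it
- cell3: loose battery cell, cylinder 18 mm across and 65 mm tall, 46 g, standing in a pocket of the loaded tray; its top is 80 mm above the table. Origin: centre of its underside; z up along it
- cell4: loose battery cell, cylinder 18 mm across and 65 mm tall, 46 g, standing in a pocket of the loaded tray; its top is 80 mm above the table. Origin: centre of its underside; z up along it
- cell5: loose battery cell, cylinder 18 mm across and 65 mm tall, 46 g, standing in a pocket of the loaded tray; its top is 80 mm above the table. Origin: centre of its underside; z up along it
- cell6: loose battery cell, cylinder 18 mm across and 65 mm tall, 46 g, standing in a pocket of the loaded tray; its top is 80 mm above the table. Origin: centre of its underside; z up along it
- spare_cell: bystander: spare cell standing loose on the table; 18 mm across, 65 mm tall, origin at the centre of its foot
- spare_cell2: bystander: second spare cell standing loose on the table; 18 mm across, 65 mm tall, origin at the centre of its foot
- tape_roll: bystander: roll of tape lying flat, 80 mm across, 20 mm high; origin at its underside's centre
- wash_bottle: bystander: white bottle, 56 mm across, 140 mm tall; origin at its underside's centre
- screwdriver: bystander: screwdriver lying on the table; origin near its middle
- bus_bars: bystander: copper bar, 90 x 30 x 12 mm, lying flat; origin at its underside's centre
There are look-alikes about, which are no part of the job. Leave any pink or red look-alike of the loaded_tray alone.

How it is judged:
On the way, in this order (a step that is already met when the one before it is completed fails the run):
1. the loaded tray is pushed fully home (x of loaded_tray in the frame of box_loaded above -0.004 m), for 0.2 s.
2. then the cover of that box is pushed shut (value of joint loaded_lid below 0.04 rad), for 0.2 s.
At the end, for the whole second after the job is handed in: Loaded tray flat in its box within 4 mm of its stop, cover within 0.04 rad of shut, both at rest; all six cells upright (0.2 rad) in the rack, within 35 mm of its centre; empty box's tray and cover within 10 mm, other things within 30 mm of their starts (x of loaded_tray in the frame of box_loaded above -0.004 m and value of joint loaded_lid below 0.04 rad and height (world z) of loaded_tray below 0.012 m and linear speed of loaded_tray below 0.02 m/s and velocity of joint loaded_lid below 0.05 rad/s and horizontal distance between each of cell1, cell2, cell3, cell4, cell5, cell6 and loaded_rack below 0.035 m and angle between each of cell1, cell2, cell3, cell4, cell5, cell6's own z axis and vertical below 0.2 rad and distance of each of empty_tray_front, empty_lid_edge from where it was at the start of the episode below 0.01 m and distance of each of spare_cell, spare_cell2, tape_roll, wash_bottle, screwdriver, bus_bars from where it was at the start of the episode below 0.03 m); the robot touches nothing.
It fails at once if the loaded tray or a cell in it is lifted or tipped (height (world z) of loaded_tray above 0.02 m or angle between loaded_tray's own z axis and vertical above 0.15 rad or height (world z) of any of cell1, cell2, cell3, cell4, cell5, cell6 above 0.035 m or angle between any of cell1, cell2, cell3, cell4, cell5, cell6's own z axis and vertical above 0.35 rad).
It fails at once if the fingers touch a cell in the tray (over 1 N) (contact force between the fingers and cell1 above 1 N or contact force between the fingers and cell2 above 1 N or contact force between the fingers and cell3 above 1 N or contact force between the fingers and cell4 above 1 N or contact force between the fingers and cell5 above 1 N or contact force between the fingers and cell6 above 1 N).
It fails at once if the cover is brought down (below 0.5 rad) while the loaded tray is still out by more than 10 mm (value of joint loaded_lid below 0.5 rad and x of loaded_tray in the frame of box_loaded below -0.01 m).
It fails at once if the empty box's tray or cover is moved by more than 10 mm (distance of any of empty_tray_front, empty_lid_edge from where it was at the start of the episode above 0.01 m).
It fails at once if a bystander is moved by more than 30 mm (distance of any of spare_cell, spare_cell2, tape_roll, wash_bottle, screwdriver, bus_bars from where it was at the start of the episode above 0.03 m).
It also fails if it takes over 48 s, if anything falls off the work surface, if the arm or the gripper's body presses on something with over 40 N, if the wrist force passes 120 N, or if a joint passes its speed limit or range.

## Working session

There is one attempt and no reset: what is moved stays moved. The work goes in short steps, Python scripts to look and compute and a tool call to move; the robot and the scene stay as the last step left them, time stands still between calls to the robot, and variables do not carry over. Pictures are saved under pics/ and viewed, and the job is handed in when it is done.

Besides the shell and the picture viewer there is one more tool, called after "Emit:" as name(argument=value, ...), one argument or row to a line, values as JSON. jog_arm: Moves the arm, as the interface text tells. Its arguments: {"type":"object","properties":{"series":{"type":"array","items":{"type":"array"}},"squeeze":{"type":"number"}},"required":["series"]}

```bash
mkdir -p pics; ls; python3 - <<'E'
from cell import status, eyes, job
import cv2
s=status.observe()
for k,v in s.items(): print(k,v)
for n in ["top","side"]:
    c=eyes.read_camera(n)
    cv2.imwrite(f"pics/{n}0.png",c["img"][:,:,::-1])
    print(n,c["camera_matrix"],c["T"])
E
```

```text
pics
time 0.0
qpos [ 1.11901494e+00  3.42725226e-01  1.52502063e+00  4.93146626e-07
  1.27538433e+00 -1.46005016e-01]
qvel [-5.29659338e-04  3.61448461e-04  1.41418554e-03  1.11507974e-03
  7.81415503e-07 -3.67073622e-04]
joint_efforts [-5.51544508e-04 -4.31241131e+01 -2.44224590e+01  7.17566279e-02
  5.58353914e-02 -1.20331633e-04]
tool_pos [0.15782001 0.50023316 0.18854244]
tool_rot [-3.14007155e+00 -2.24157594e-04  2.83581597e+00]
contact_force [0.28126166 0.00886538 0.34360064]
torque [-0.03282062 -0.00637638  0.0430724 ]
opening 0.09164470344407076
top [[389.2995552    0.         312.82447804]
 [  0.         389.2995552  203.22705514]
 [  0.           0.           1.        ]] [[ 0.0047164  -0.99013354  0.14004761  0.33545661]
 [-0.99996747 -0.00558627 -0.00581879 -0.02398638]
 [ 0.00654373 -0.14001561 -0.99012767  1.18616902]
 [ 0.          0.          0.          1.        ]]
side [[466.15845919   0.         313.49385333]
 [  0.         466.15845919 196.251546  ]
 [  0.           0.           1.        ]] [[ 0.93215024 -0.1862482   0.31049562  0.09440227]
 [-0.36186884 -0.4505227   0.81613739 -1.07002306]
 [-0.01211879 -0.87312136 -0.48735226  0.73717152]
 [ 0.          0.          0.          1.        ]]
```

View pics/top0.png

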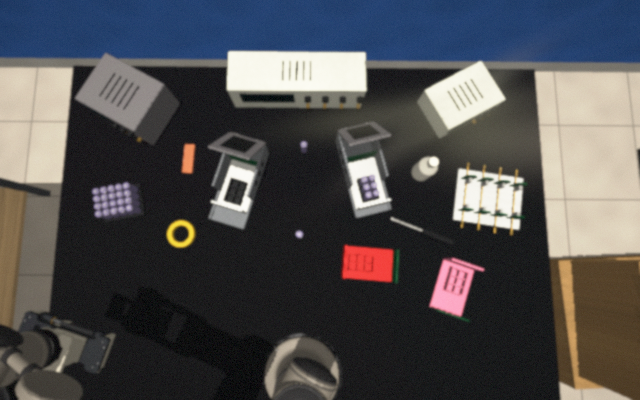

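View pics/side0.png

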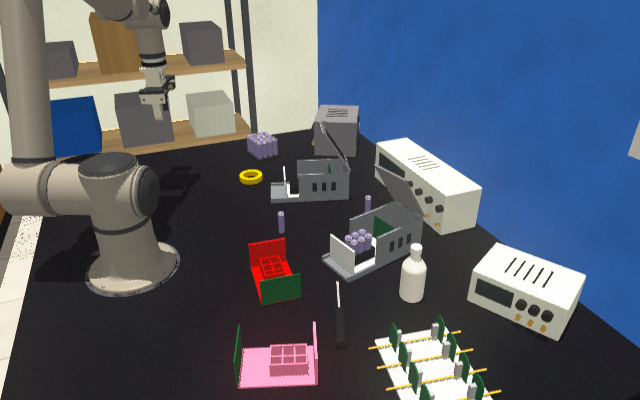

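The top view shows four possible trays. The tray at (368,187) holds six purple cells in a grey box. The one at (237,190) has an empty rack in a grey box. The red one at (370,263) and the pink one at (455,287) are loose look-alikes. I choose (368,187) and will check it in a close crop.

```bash
cat > h.py <<'E'
from cell import status, eyes, job
import cv2, numpy as np
def cloud(n):
    c=eyes.read_camera(n); K=c["camera_matrix"]; z=c["range_z"]
    v,u=np.mgrid[0:400,0:640]
    P=np.stack([(u-K[0,2])*z/K[0,0],(v-K[1,2])*z/K[1,1],z],-1)
    T=c["T"] if "T" in c else None
    W=P@T[:3,:3].T+T[:3,3]
    W[z==0]=np.nan
    return c,W
E
python3 - <<'E'
from h import *
c,W=cloud("top"); np.save("top.npy",W)
im=c["img"][110:230,320:420,::-1]
cs,Ws=cloud("side"); np.save("side.npy",Ws)
im2=cs["img"][160:290,310:450,::-1]
a=cv2.resize(im,(500,600),interpolation=cv2.INTER_CUBIC)
cv2.imwrite("pics/crop_top.png",a); cv2.imwrite("pics/crop_side.png",cv2.resize(im2,None,fx=5,fy=4.5,interpolation=cv2.INTER_CUBIC))
for u,v in [(368,187),(390,212),(350,216),(372,214),(338,130),(385,123),(347,147),(390,137),(420,190),(299,234),(304,146),(392,218)]:
    print(u,v,W[v,u].round(4))
E
```

```text
368 187 [ 0.5401 -0.1896  0.0803]
390 212 [ 0.4777 -0.2687 -0.0027]
350 216 [ 0.4644 -0.1452 -0.0008]
372 214 [ 0.471  -0.2128 -0.0008]
338 130 [ 0.7026 -0.102   0.1032]
385 123 [ 0.7599 -0.2578  0.005 ]
347 147 [ 0.6803 -0.1369  0.0069]
390 137 [ 0.7165 -0.2741 -0.0022]
420 190 [ 0.547  -0.3635 -0.0026]
299 234 [0.4044 0.0088 0.0653]
304 146 [ 0.6661 -0.0035  0.0632]
392 218 [ 0.4575 -0.2711  0.0129]
```

View pics/crop_top.png

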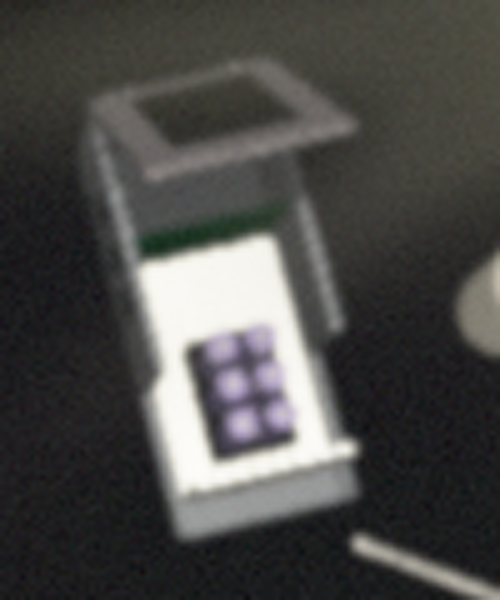

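View pics/crop_side.png

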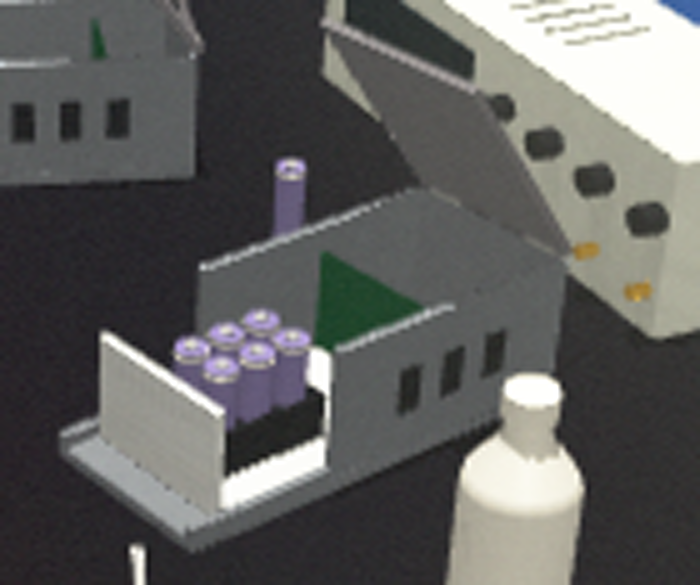

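The crops confirm it: six purple cells, white tray drawn out, cover raised. In the side crop the front plate spans (100,330) to (225,505), and the cover's free edge is at about (325,20) to (480,95). Next I fit the box pose.

```bash
python3 - <<'E'
from h import *
T=np.load("top.npy");S=np.load("side.npy")
from scipy.optimize import minimize, least_squares
def reg(W,lo,hi):
    m=np.all((W>lo)&(W<hi),-1); return W[m]
# side wall (right) from side cam
im=cv2.imread("pics/side0.png")
def poly(W,pts):
    m=np.zeros((400,640),np.uint8); cv2.fillPoly(m,[np.array(pts)],1); P=W[m>0]; return P[np.isfinite(P).all(1)]
def plane(P):
    for _ in range(4):
        c=P.mean(0); u,s,vt=np.linalg.svd(P-c); r=(P-c)@vt[2]; P=P[abs(r)<2.5*max(r.std(),5e-4)]
    return c,vt[2],r.std(),len(P)
sc=lambda L:[(310+int(x/5),160+int(y/4.5)) for x,y in L]
for n,L in dict(front=[(112,355),(215,425),(215,490),(108,425)],wall=[(350,365),(550,285),(540,395),(350,480)],lid=[(345,50),(470,105),(545,225),(435,175)]).items():
    c,nv,sd,k=plane(poly(S,sc(L))); print(n,c.round(4),nv.round(4),sd.round(5),k,"yaw",np.degrees(np.arctan2(nv[1],nv[0])).round(2))
# wall top from top camera
P=reg(T,(0.45,-0.32,0.088),(0.8,-0.05,0.1)); print(len(P))
np.savetxt("wt.txt",P[::1])
E
```

```text
front [ 0.4929 -0.2149  0.0484] [0.9697 0.2441 0.0126] 0.00104 357 yaw 14.13
wall [ 0.6442 -0.235   0.0487] [ 0.3261 -0.7521 -0.5727] 0.01534 1007 yaw -66.56
lid [ 0.6694 -0.1746  0.1701] [-0.8185 -0.2031 -0.5374] 0.00063 476 yaw -166.06
250
```

```bash
python3 - <<'E'
from h import *
T=np.load("top.npy");S=np.load("side.npy")
a=np.radians(14.0); ex=np.array([np.cos(a),np.sin(a)]); ey=np.array([-np.sin(a),np.cos(a)])
def st(W): 
    return np.stack([W[...,:2]@ex,W[...,:2]@ey,W[...,2]],-1)
for n,W in (("top",T),("side",S)):
    Q=st(W).reshape(-1,3); Q=Q[np.isfinite(Q).all(1)]
    def show(nm,lo,hi,ax):
        P=Q[np.all((Q>lo)&(Q<hi),1)]
        if len(P)<5: print(n,nm,"few"); return
        print(n,nm,len(P),"pct2/50/98",np.percentile(P[:,ax],[1,5,50,95,99]).round(4))
    show("front t",(0.415,-0.45,0.03),(0.437,-0.15,0.085),1)
    show("front s",(0.40,-0.45,0.03),(0.45,-0.15,0.078),0)
    show("front z",(0.415,-0.45,0.03),(0.437,-0.15,0.1),2)
    show("lid t",(0.56,-0.45,0.15),(0.64,-0.15,0.26),1)
    show("lid z",(0.5,-0.42,0.12),(0.66,-0.2,0.3),2)
    show("lid s",(0.5,-0.42,0.11),(0.67,-0.2,0.3),0)
    show("runway t",(0.39,-0.42,0.004),(0.42,-0.2,0.03),1)
    show("runway s",(0.38,-0.4,0.005),(0.425,-0.25,0.03),0)
    show("box t",(0.51,-0.45,0.02),(0.63,-0.2,0.1),1)
    # wall top histogram
    P=Q[np.all((Q>(0.50,-0.45,0.088))&(Q<(0.64,-0.2,0.10)),1)]
    h,e=np.histogram(P[:,1],bins=np.arange(-.42,-.22,.004)); print([(round(x,3),int(k)) for x,k in zip(e,h) if k])
    P=Q[np.all((Q>(0.40,-0.45,0.078))&(Q<(0.64,-0.2,0.10)),1)]
    print("wall/top s",np.percentile(P[:,0],[0,5,95]).round(3))
E
```

```text
top front t 119 pct2/50/98 [-0.3665 -0.3619 -0.3194 -0.2756 -0.2742]
top front s 117 pct2/50/98 [0.4259 0.4261 0.4278 0.4493 0.4499]
top front z 119 pct2/50/98 [0.0312 0.0368 0.0756 0.0811 0.0819]
top lid t 540 pct2/50/98 [-0.3746 -0.3702 -0.3196 -0.2695 -0.2662]
top lid z 676 pct2/50/98 [0.1225 0.1289 0.191  0.2308 0.2324]
top lid s 712 pct2/50/98 [0.5717 0.573  0.6045 0.6469 0.6516]
top runway t 159 pct2/50/98 [-0.376  -0.3725 -0.322  -0.268  -0.2509]
top runway s 185 pct2/50/98 [0.4047 0.4068 0.4155 0.4235 0.4248]
top box t 659 pct2/50/98 [-0.3751 -0.3727 -0.3297 -0.2657 -0.2653]
[(np.float64(-0.38), 1), (np.float64(-0.376), 44), (np.float64(-0.372), 44), (np.float64(-0.276), 4), (np.float64(-0.272), 58), (np.float64(-0.268), 45)]
wall/top s [0.426 0.43  0.62 ]
side front t 439 pct2/50/98 [-0.3709 -0.3693 -0.3288 -0.2833 -0.2781]
side front s 440 pct2/50/98 [0.4233 0.4245 0.4265 0.4316 0.4499]
side front z 439 pct2/50/98 [0.0307 0.0334 0.0577 0.0777 0.0792]
side lid t 590 pct2/50/98 [-0.3792 -0.3772 -0.331  -0.2747 -0.2689]
side lid z 774 pct2/50/98 [0.1206 0.1259 0.1818 0.2287 0.2305]
side lid s 833 pct2/50/98 [0.5705 0.5724 0.6026 0.6413 0.645 ]
side runway t 186 pct2/50/98 [-0.3795 -0.3778 -0.3269 -0.273  -0.2689]
side runway s 231 pct2/50/98 [0.4048 0.4059 0.4156 0.4245 0.4249]
side box t 1640 pct2/50/98 [-0.3803 -0.3795 -0.3726 -0.2716 -0.2699]
[(np.float64(-0.384), 3), (np.float64(-0.38), 84), (np.float64(-0.376), 41), (np.float64(-0.372), 5), (np.float64(-0.28), 3), (np.float64(-0.276), 67), (np.float64(-0.272), 43), (np.float64(-0.268), 3)]
wall/top s [0.424 0.483 0.63 ]
```

```bash
cat >> h.py <<'E'
from scipy.spatial.transform import Rotation as Ro
A=np.radians(14.0); EX=np.array([np.cos(A),np.sin(A),0]); EY=np.array([-np.sin(A),np.cos(A),0])
def tgt(s,z,tilt=0,yaw=14.0,t=-0.3225):
    return EX*s+EY*t+np.array([0,0,z]), Ro.from_euler('xyz',[180,-tilt,yaw],degrees=True)
def now():
    s=status.observe(); return np.array(s["tool_pos"]),Ro.from_euler('xyz',s["tool_rot"]),s
def delta(p,R,p0=None,R0=None):
    if p0 is None: p0,R0,_=now()
    return (R0.inv().apply(np.array(p)-p0)).round(4),(R0.inv()*R).as_rotvec().round(4)
E
python3 - <<'E'
from h import *
R1=Ro.from_euler('xyz',[180,0,88],degrees=True)
print(delta([.43,.12,.22],R1))
p0=np.array([.43,.12,.22]); print(delta(*tgt(.385,.15,15),p0,R1), tgt(.385,.15)[0])
E
```

```text
(array([-0.374 , -0.2809, -0.031 ]), array([-8.0000e-04,  4.0000e-04,  1.2999e+00]))
(array([-0.3388,  0.0334,  0.07  ]), array([-0.169 ,  0.2243,  1.2837])) [ 0.45158367 -0.21978044  0.15      ]
```

Emit:
jog_arm(
  series=[
    [-1,[-0.374,-0.281,-0.031],[0,0,1.3]],
    [-1,[-0.374,-0.281,-0.031],[0,0,1.3]],
    [-1,[-0.374,-0.281,-0.031],[0,0,1.3]],
    [-1,[-0.374,-0.281,-0.031],[0,0,1.3]],
    [-1,[-0.374,-0.281,-0.031],[0,0,1.3]],
    [-1,[-0.374,-0.281,-0.031],[0,0,1.3]],
    [-1,[-0.374,-0.281,-0.031],[0,0,1.3]],
    [-1,[-0.374,-0.281,-0.031],[0,0,1.3]],
    [-1,[-0.374,-0.281,-0.031],[0,0,1.3]],
    [-1,[-0.374,-0.281,-0.031],[0,0,1.3]],
    [-1,[-0.374,-0.281,-0.031],[0,0,1.3]],
    [-1,[-0.374,-0.281,-0.031],[0,0,1.3]],
  ],
)

```text
time: 1.2
tool_pos: [0.4331, 0.1158, 0.2205]
tool_rot: [3.139, 0.001, 1.529]
contact_force: [-0.4, 0.3, -0.5]
opening: 0.0164
```

```bash
python3 - <<'E'
from h import *
p,R,s=now(); print(p,s["tool_rot"],s["opening"]); print(delta(*tgt(.385,.15,15)))
E
```

```text
[0.43307228 0.11576131 0.22049817] [3.13948645e+00 1.43680106e-03 1.52894994e+00] 0.01638689988619989
(array([-0.3344,  0.0324,  0.071 ]), array([-0.1654,  0.2246,  1.2772]))
```

Emit:
jog_arm(
  series=[
    [-1,[-0.334,0.032,0.071],[-0.165,0.225,1.277]],
    [-1,[-0.334,0.032,0.071],[-0.165,0.225,1.277]],
    [-1,[-0.334,0.032,0.071],[-0.165,0.225,1.277]],
    [-1,[-0.334,0.032,0.071],[-0.165,0.225,1.277]],
    [-1,[-0.334,0.032,0.071],[-0.165,0.225,1.277]],
    [-1,[-0.334,0.032,0.071],[-0.165,0.225,1.277]],
    [-1,[-0.334,0.032,0.071],[-0.165,0.225,1.277]],
    [-1,[-0.334,0.032,0.071],[-0.165,0.225,1.277]],
    [-1,[-0.334,0.032,0.071],[-0.165,0.225,1.277]],
    [-1,[-0.334,0.032,0.071],[-0.165,0.225,1.277]],
    [-1,[-0.334,0.032,0.071],[-0.165,0.225,1.277]],
    [-1,[-0.334,0.032,0.071],[-0.165,0.225,1.277]],
  ],
)

```text
time: 2.2
tool_pos: [0.4497, -0.2144, 0.1487]
tool_rot: [-3.137, -0.26, 0.248]
contact_force: [1.0, 1.1, 0.2]
opening: 0.0004
```

```bash
python3 - <<'E'
from h import *
p,R,s=now(); print(p,s["tool_rot"],s["opening"]); print(delta(*tgt(.385,.036,15)))
c=eyes.read_camera("side"); cv2.imwrite("pics/side1.png",c["img"][:,:,::-1])
E
```

```text
[ 0.44965648 -0.21444958  0.14869565] [-3.13730739 -0.25993741  0.24798381] 0.0003504688419628406
(array([-0.0284,  0.0061,  0.109 ]), array([-0.0052,  0.0019,  0.0035]))
```

View pics/side1.png

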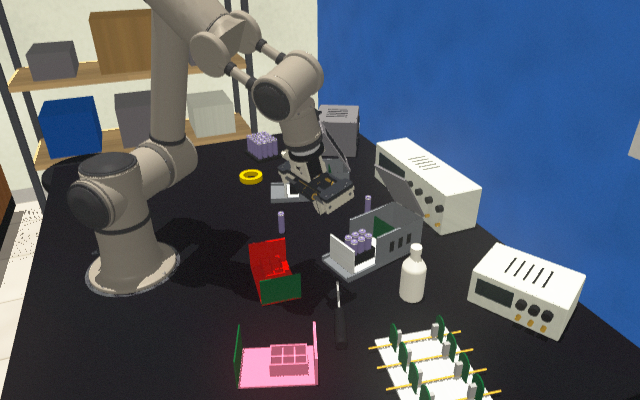

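The side view shows the gripper at about (320,190), in front of and above the drawn-out tray, with nothing disturbed. Next I descend in front of the plate.

Emit:
jog_arm(
  series=[
    [-1,[-0.015,0.006,0.04],[0,0,0]],
    [-1,[-0.028,0.006,0.075],[0,0,0]],
    [-1,[-0.028,0.006,0.1],[0,0,0]],
    [-1,[-0.028,0.006,0.109],[0,0,0]],
    [-1,[-0.028,0.006,0.109],[0,0,0]],
    [-1,[-0.028,0.006,0.109],[0,0,0]],
  ],
)

```text
time: 2.75
tool_pos: [0.4536, -0.22, 0.0373]
tool_rot: [-3.14, -0.261, 0.253]
contact_force: [0.2, -0.4, 0.1]
opening: 0.0005
```

```bash
python3 - <<'E'
from h import *
p,R,s=now(); print(p,"s,t",p@EX,p@EY,s["tool_rot"],s["contact_force"]); print(delta(*tgt(.41,.036,15)),delta(*tgt(.47,.036,15)))
c=eyes.read_camera("side"); cv2.imwrite("pics/side2.png",cv2.resize(c["img"][130:310,270:470,::-1],(800,600)))
c=eyes.read_camera("wrist"); cv2.imwrite("pics/wrist2.png",c["img"][:,:,::-1])
E
```

```text
[ 0.45356993 -0.22004516  0.03731852] s,t 0.3868632210462458 -0.3232373781857486 [-3.13958216 -0.26074787  0.2530733 ] [ 0.15354832 -0.38934104  0.10718047]
(array([ 0.022 , -0.0005,  0.0072]), array([-0.0043,  0.0011,  0.0084])) (array([0.08  , 0.    , 0.0227]), array([-0.0043,  0.0011,  0.0084]))
```

View pics/side2.png

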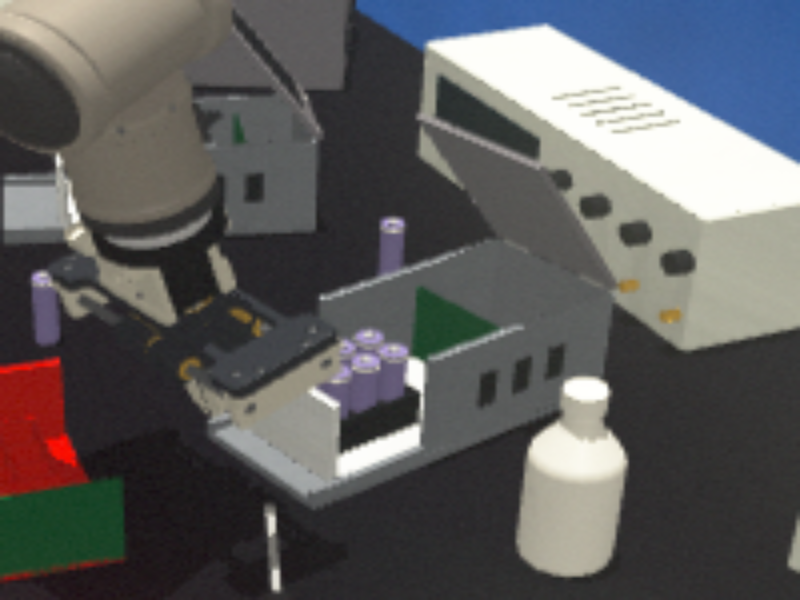

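View pics/wrist2.png

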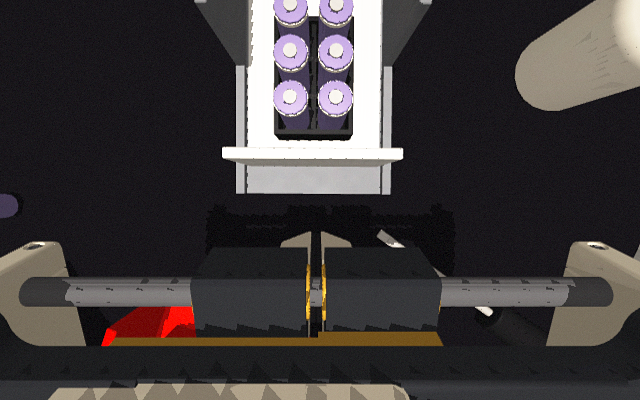

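The wrist view shows the fingers (col 316) centred on the plate (col 313) and square to it. I push gently now.

Emit:
jog_arm(
  series=[
    [-1,[0.012,0,0.003],[0,0,0]],
    [-1,[0.022,0,0.006],[0,0,0]],
    [-1,[0.027,0,0.007],[0,0,0]],
    [-1,[0.032,0,0.009],[0,0,0]],
    [-1,[0.037,0,0.01],[0,0,0]],
    [-1,[0.042,0,0.011],[0,0,0]],
    [-1,[0.047,0,0.013],[0,0,0]],
    [-1,[0.052,0,0.014],[0,0,0]],
  ],
)

```text
time: 3.52
tool_pos: [0.5041, -0.2067, 0.0366]
tool_rot: [-3.139, -0.259, 0.251]
contact_force: [-5.6, -2.2, 1.6]
opening: 0.0005
```

```bash
python3 - <<'E'
from h import *
p,R,s=now(); print(p,"s,t",p@EX,p@EY,s["tool_rot"],s["contact_force"]); print(delta(*tgt(.48,.036,15)))
c=eyes.read_camera("wrist"); cv2.imwrite("pics/wrist3.png",c["img"][:,:,::-1])
E
```

```text
[ 0.50413918 -0.20670416  0.03659107] s,t 0.4391578270595019 -0.3225264675975515 [-3.13859549 -0.25878446  0.25121464] [-5.64090405 -2.17439717  1.5651993 ]
(array([0.0393, 0.0003, 0.011 ]), array([-0.0048,  0.003 ,  0.0066]))
```

View pics/wrist3.png

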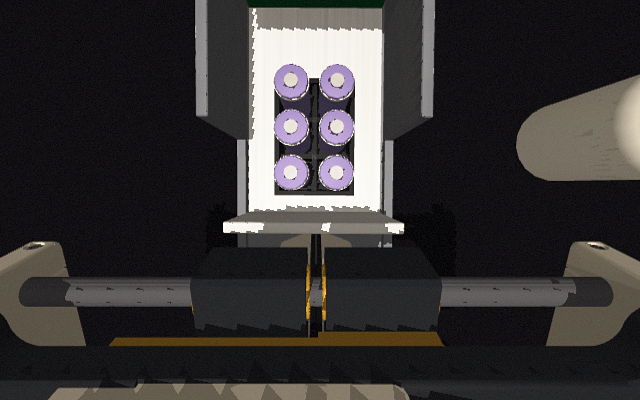

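The plate (row 228) is against the fingers, the cells are upright, and the contact force is about 6 N. I carry on pushing.

Emit:
jog_arm(
  series=[
    [-1,[0.005,0,0.0015],[0,0,0]],
    [-1,[0.01,0,0.003],[0,0,0]],
    [-1,[0.015,0,0.004],[0,0,0]],
    [-1,[0.02,0,0.0055],[0,0,0]],
    [-1,[0.025,0,0.007],[0,0,0]],
    [-1,[0.029,0,0.008],[0,0,0]],
    [-1,[0.033,0,0.009],[0,0,0]],
    [-1,[0.036,0,0.01],[0,0,0]],
    [-1,[0.038,0,0.0105],[0,0,0]],
    [-1,[0.039,0,0.011],[0,0,0]],
  ],
)

```text
time: 4.4
tool_pos: [0.5433, -0.1968, 0.0361]
tool_rot: [-3.139, -0.259, 0.251]
contact_force: [-8.9, -2.5, 7.0]
opening: 0.0003
```

```bash
python3 - <<'E'
from h import *
p,R,s=now(); print(p,"s,t",p@EX,p@EY,s["tool_rot"],s["contact_force"]); print(delta(*tgt(.49,.036,15)))
c=eyes.read_camera("wrist"); cv2.imwrite("pics/wrist4.png",c["img"][:,:,::-1])
E
```

```text
[ 0.54332951 -0.1967709   0.0361496 ] s,t 0.47958711529945336 -0.3223692737685103 [-3.13875927 -0.25893402  0.25133906] [-8.8845241  -2.45934192  6.9536815 ]
(array([0.01  , 0.0002, 0.0028]), array([-0.0046,  0.0029,  0.0068]))
```

View pics/wrist4.png

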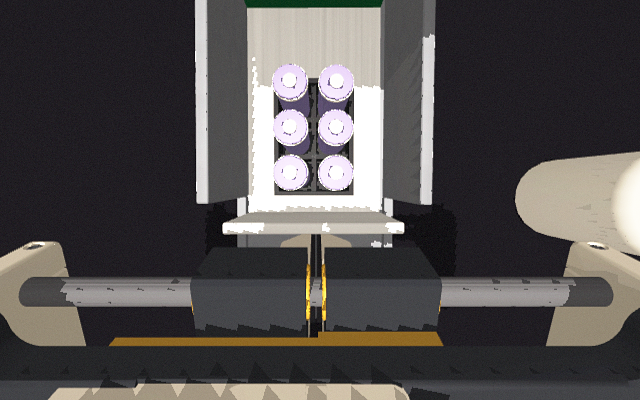

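Emit:
jog_arm(
  series=[
    [-1,[0.002,0,0.0005],[0,0,0]],
    [-1,[0.004,0,0.001],[0,0,0]],
    [-1,[0.006,0,0.0015],[0,0,0]],
    [-1,[0.006,0,0.0015],[0,0,0]],
  ],
)

```text
time: 4.78
tool_pos: [0.5495, -0.1952, 0.0362]
tool_rot: [-3.139, -0.259, 0.251]
contact_force: [-6.2, -1.4, 4.0]
opening: 0.0004
```

```bash
python3 - <<'E'
from h import *
p,R,s=now(); print(p,"s,t",p@EX,p@EY,s["contact_force"])
c=eyes.read_camera("wrist"); cv2.imwrite("pics/wrist5.png",c["img"][:,:,::-1])
E
```

```text
[ 0.54945531 -0.19522753  0.03620052] s,t 0.4859043247873857 -0.32235370421595755 [-6.1590366  -1.37392814  3.95731366]
```

View pics/wrist5.png

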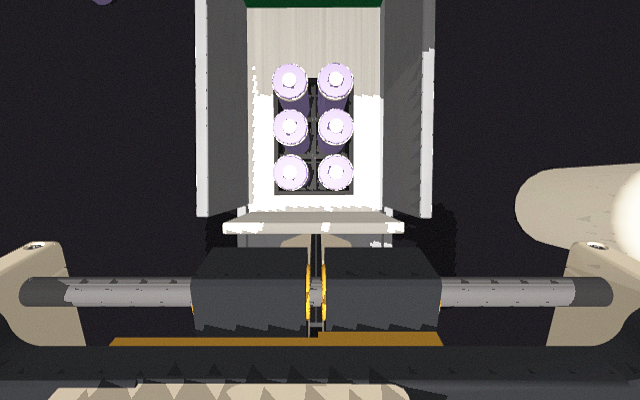

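The force is still only friction level, so the tray isn't home yet. I creep on.

Emit:
jog_arm(
  series=[
    [-1,[0.002,0,0.0005],[0,0,0]],
    [-1,[0.004,0,0.001],[0,0,0]],
    [-1,[0.004,0,0.001],[0,0,0]],
  ],
)

```text
time: 5.08
tool_pos: [0.5534, -0.1942, 0.0362]
tool_rot: [-3.139, -0.259, 0.251]
contact_force: [-5.9, -1.6, 4.0]
opening: 0.0005
```

```bash
python3 - <<'E'
from h import *
p,R,s=now(); print(p,"s,t",p@EX,p@EY,s["contact_force"])
E
```

```text
[ 0.55341545 -0.1941859   0.03621507] s,t 0.4899988191262793 -0.3223010663795403 [-5.91858509 -1.59564163  4.04971415]
```

Emit:
jog_arm(
  series=[
    [-1,[0.0015,0,0.0005],[0,0,0]],
    [-1,[0.003,0,0.001],[0,0,0]],
    [-1,[0.003,0,0.001],[0,0,0]],
  ],
)

```text
time: 5.33
tool_pos: [0.5563, -0.1935, 0.0362]
tool_rot: [-3.139, -0.259, 0.251]
contact_force: [-7.3, -2.7, 4.9]
opening: 0.0008
```

```bash
python3 - <<'E'
from h import *
p,R,s=now(); print(p,"s,t",p@EX,p@EY,s["contact_force"])
c=eyes.read_camera("wrist"); cv2.imwrite("pics/wrist6.png",c["img"][:,:,::-1])
z=c["range_z"];K=c["camera_matrix"];Tc=c["tool_from_camera"]
def w(u,v):
    q=np.array([(u-K[0,2])*z[v,u]/K[0,0],(v-K[1,2])*z[v,u]/K[1,1],z[v,u],1]); q=R.apply((Tc@q)[:3])+p
    return np.round([q@EX,q@EY,q[2]],4)
for u in (201,428):
    for v in range(195,235,4): print(u,v,w(u,v))
for v in range(215,236,3): print(350,v,w(350,v))
E
```

```text
[ 0.55628295 -0.19350808  0.03615051] s,t 0.49294512331964346 -0.32233709145092576 [-7.2813037  -2.72350855  4.90627748]
201 195 [ 0.5134 -0.2698  0.0949]
201 199 [ 0.5116 -0.2701  0.0956]
201 203 [ 0.5096 -0.2695  0.0941]
201 207 [ 0.5079 -0.27    0.0955]
201 211 [ 0.506  -0.2699  0.0952]
201 215 [ 0.5042 -0.2702  0.0962]
201 219 [ 0.5023 -0.27    0.0955]
201 223 [ 0.5005 -0.2702  0.0963]
201 227 [ 0.4986 -0.2701  0.0958]
201 231 [ 0.4968 -0.2701  0.096 ]
428 195 [ 0.5143 -0.3746  0.0961]
428 199 [ 0.5124 -0.3755  0.0936]
428 203 [ 0.5106 -0.3749  0.0956]
428 207 [ 0.5088 -0.3751  0.0952]
428 211 [ 0.5068 -0.3754  0.0942]
428 215 [ 0.5051 -0.375   0.0955]
428 219 [ 0.5033 -0.3749  0.0958]
428 223 [ 0.5013 -0.3754  0.0947]
428 227 [ 0.4995 -0.3752  0.0954]
428 231 [ 0.4976 -0.3753  0.0951]
350 215 [ 0.4994 -0.3449  0.0388]
350 218 [ 0.4995 -0.3429  0.0582]
350 221 [ 0.4996 -0.3412  0.0742]
350 224 [ 0.4985 -0.3408  0.0781]
350 227 [ 0.4969 -0.3408  0.0783]
350 230 [ 0.4954 -0.3408  0.0786]
350 233 [ 0.4938 -0.3409  0.0784]
```

View pics/wrist6.png

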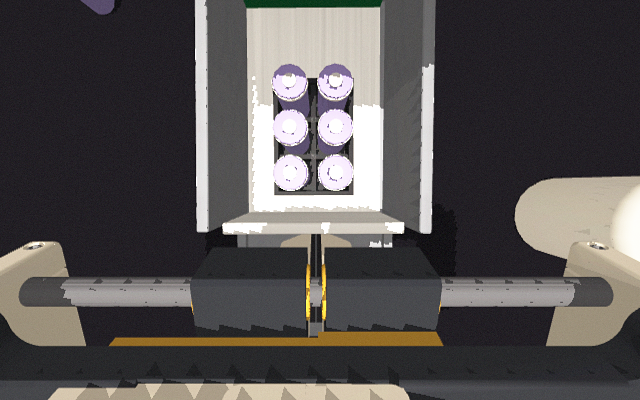

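The plate's front face is about 3 mm short of the box's front edges (s ≈ 0.4935 against 0.4965). I creep until the stop shows up as a force rise.

Emit:
jog_arm(
  series=[
    [-1,[0.0015,0,0.0005],[0,0,0]],
    [-1,[0.003,0,0.001],[0,0,0]],
    [-1,[0.004,0,0.001],[0,0,0]],
    [-1,[0.004,0,0.001],[0,0,0]],
  ],
)

```text
time: 5.72
tool_pos: [0.5598, -0.1926, 0.0361]
tool_rot: [-3.139, -0.258, 0.251]
contact_force: [-10.0, -2.7, 6.4]
opening: 0.0005
```

```bash
python3 - <<'E'
from h import *
p,R,s=now(); print(p,"s,t",p@EX,p@EY,s["contact_force"])
E
```

```text
[ 0.55978293 -0.19256339  0.03608843] s,t 0.49656968173795435 -0.32226717920193254 [-9.98142369 -2.72793243  6.39238037]
```

Emit:
jog_arm(
  series=[
    [-1,[0.001,0,0.0002],[0,0,0]],
    [-1,[0.002,0,0.0005],[0,0,0]],
    [-1,[0.002,0,0.0005],[0,0,0]],
  ],
)

```text
time: 5.97
tool_pos: [0.56, -0.1924, 0.036]
tool_rot: [-3.138, -0.255, 0.252]
contact_force: [-19.4, -6.4, 11.8]
opening: 0.0002
```

```bash
python3 - <<'E'
from h import *
p,R,s=now(); print(p,"s,t",p@EX,p@EY,s["contact_force"])
c=eyes.read_camera("wrist"); cv2.imwrite("pics/wrist7.png",c["img"][:,:,::-1])
E
```

```text
[ 0.56004994 -0.19242253  0.03595504] s,t 0.4968628441471828 -0.3221951055146222 [-19.40598751  -6.35511054  11.82043204]
```

View pics/wrist7.png

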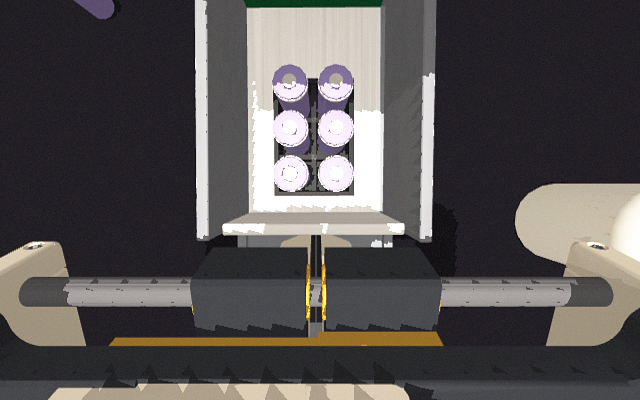

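The force jumped to 20 N with only 0.3 mm of travel, so the tray is on its stop. I back off, rise, and work out the lid path.

```bash
python3 - <<'E'
from h import *
print(delta(*tgt(.46,.036,15)),delta(*tgt(.40,.09,10)),delta(*tgt(.42,.33,0)))
E
```

```text
(array([-0.0357, -0.    , -0.0094]), array([-0.0055,  0.0063,  0.0069])) (array([-0.0801, -0.0007, -0.0768]), array([-0.0052, -0.081 ,  0.0072])) (array([-0.    , -0.0014, -0.3039]), array([-0.0045, -0.2555,  0.0076]))
```

Emit:
jog_arm(
  series=[
    [-1,[-0.018,0,-0.005],[0,0,0]],
    [-1,[-0.036,0,-0.009],[0,0,0]],
    [-1,[-0.06,0,-0.035],[0,-0.04,0]],
    [-1,[-0.08,0,-0.077],[0,-0.08,0]],
    [-1,[-0.06,0,-0.11],[0,-0.1,0]],
    [-1,[-0.04,0,-0.15],[0,-0.15,0]],
    [-1,[-0.02,0,-0.19],[0,-0.2,0]],
    [-1,[0,-0.001,-0.23],[0,-0.255,0]],
    [-1,[0,-0.001,-0.27],[0,-0.255,0]],
    [-1,[0,-0.001,-0.304],[0,-0.255,0]],
    [-1,[0,-0.001,-0.304],[0,-0.255,0]],
  ],
)

```text
time: 6.93
tool_pos: [0.489, -0.2122, 0.3383]
tool_rot: [3.134, -0.015, 0.252]
contact_force: [0.4, 0.1, 0.6]
opening: 0.0004
```

```bash
python3 - <<'E'
from h import *
p,R,s=now(); print(p,"s,t,z",p@EX,p@EY,s["tool_rot"],s["contact_force"])
c,W=cloud("top"); cv2.imwrite("pics/top8.png",c["img"][:,:,::-1])
c,S=cloud("side"); cv2.imwrite("pics/side8.png",cv2.resize(c["img"][130:310,270:470,::-1],(800,600)))
Q=np.stack([S@EX,S@EY,S[...,2]],-1).reshape(-1,3)
P=Q[np.all((Q>(.56,-.37,.12))&(Q<(.65,-.28,.235)),1)]
k=np.polyfit(P[:,0],P[:,2],1); print("lid slope",np.arctan(-k[0]),"edge",P[:,2].max(), len(P))
print(delta(*tgt(.66,.30,0)))
E
```

```text
[ 0.48903805 -0.21220883  0.33831185] s,t,z 0.42317356777541754 -0.3242143315113746 [ 3.13352623 -0.0151135   0.25197216] [0.43184092 0.14993272 0.63683855]
lid slope 1.0135146714078738 edge 0.23360273543758403 580
(array([0.2375, 0.0012, 0.0334]), array([ 0.0003, -0.0084,  0.0069]))
```

View pics/side8.png

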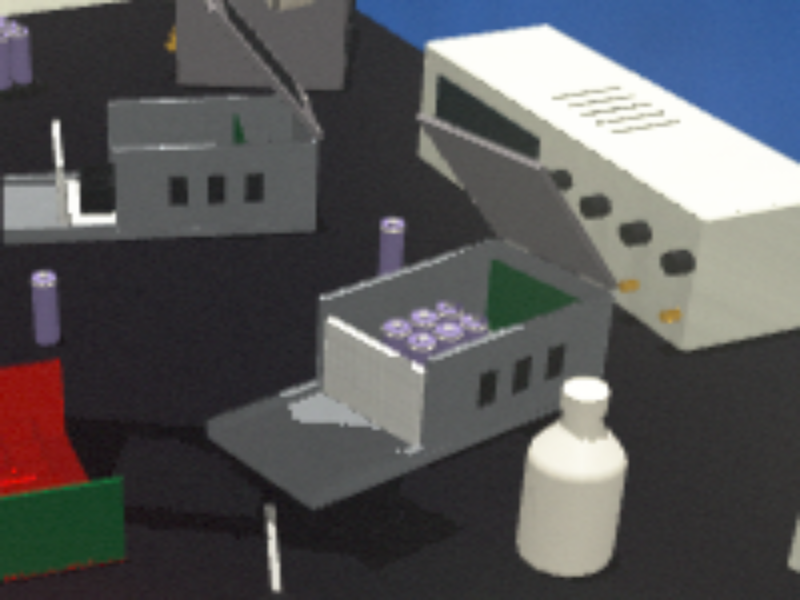

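View pics/top8.png

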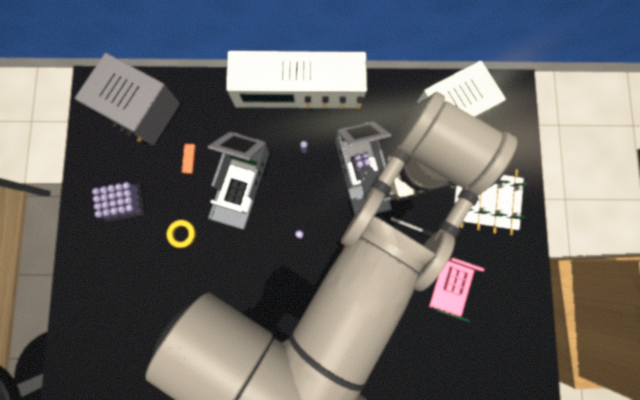

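The side view shows the plate flush with the box's front edges (325,330 to 420,445 in the crop) and the cells standing inside. The lid is still at about 1.01 rad, with its edge at s ≈ 0.57 and z ≈ 0.233. I go over it at z ≈ 0.33 and get behind.

Emit:
jog_arm(
  series=[
    [-1,[0.04,0,0],[0,-0.008,0]],
    [-1,[0.08,0,0],[0,-0.008,0]],
    [-1,[0.12,0.001,0],[0,-0.008,0]],
    [-1,[0.16,0.001,0],[0,-0.008,0]],
    [-1,[0.2,0.001,0.005],[0,-0.008,0]],
    [-1,[0.238,0.001,0.015],[0,-0.008,0]],
    [-1,[0.24,0.001,0.035],[0,-0.008,0]],
    [-1,[0.24,0.001,0.035],[0,-0.008,0]],
    [-1,[0.24,0.001,0.035],[0,-0.008,0]],
  ],
)

```text
time: 7.78
tool_pos: [0.719, -0.1517, 0.2914]
tool_rot: [-3.134, 0.011, 0.252]
contact_force: [0.4, 0.7, -0.6]
opening: 0.0006
```

```bash
python3 - <<'E'
from h import *
p,R,s=now(); print(p,"s,t,z",p@EX,p@EY,s["tool_rot"],s["contact_force"])
print(delta(*tgt(.655,.205,0)))
c,S=cloud("side"); cv2.imwrite("pics/side9.png",cv2.resize(c["img"][70:280,270:550,::-1],(800,600)))
E
```

```text
[ 0.7189745  -0.15165803  0.29141178] s,t,z 0.6609284893300573 -0.32108881044800264 [-3.1342411   0.01052229  0.25165665] [ 0.42052608  0.65490409 -0.59012365]
(array([-0.005 ,  0.002 ,  0.0865]), array([-0.0073,  0.0105,  0.0073]))
```

View pics/side9.png

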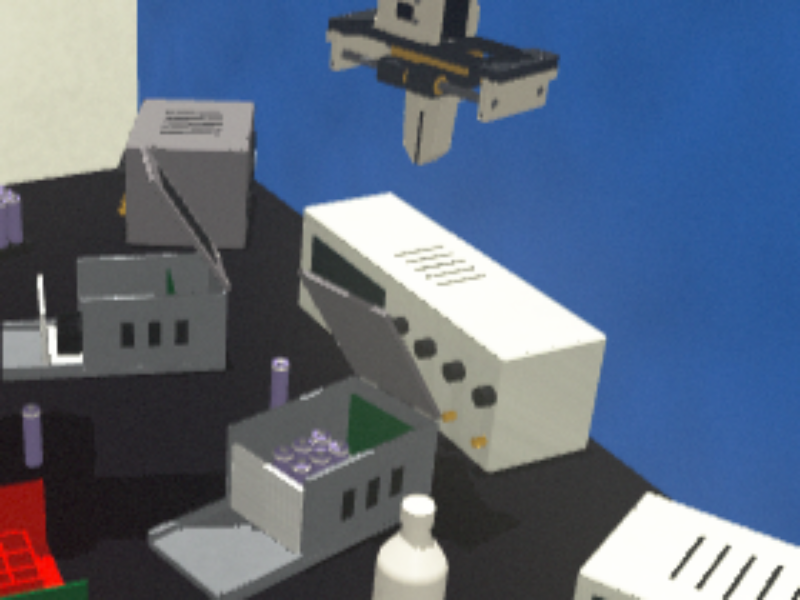

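```bash
python3 - <<'E'
from h import *
T=np.load("top.npy")
for u,v in [(300,85),(350,85),(340,92),(360,92)]: print(T[v,u].round(3))
E
```

```text
[0.827 0.008 0.13 ]
[ 0.827 -0.135  0.131]
[ 0.81  -0.107  0.121]
[ 0.812 -0.165  0.118]
```

Emit:
jog_arm(
  series=[
    [-1,[-0.005,0.002,0.025],[0,0.01,0]],
    [-1,[-0.005,0.002,0.05],[0,0.01,0]],
    [-1,[-0.005,0.002,0.07],[0,0.01,0]],
    [-1,[-0.005,0.002,0.086],[0,0.01,0]],
    [-1,[-0.005,0.002,0.086],[0,0.01,0]],
  ],
)

```text
time: 8.25
tool_pos: [0.7126, -0.1553, 0.2104]
tool_rot: [-3.138, -0.005, 0.25]
contact_force: [0.1, -0.0, -0.7]
opening: 0.0005
```

```bash
python3 - <<'E'
from h import *
p,R,s=now(); print(p,"s,t,z",p@EX,p@EY,s["tool_rot"],s["contact_force"])
for a,b in [(.61,.205),(.601,.2051),(.58,.19),(.563,.1716)]: print(delta(*tgt(a,b,0)))
E
```

```text
[ 0.71258982 -0.15532035  0.21037794] s,t,z 0.6538474642658858 -0.3230977541109118 [-3.13763569 -0.00497658  0.24996585] [ 0.08656611 -0.01138097 -0.72513857]
(array([-0.0439, -0.0008,  0.0052]), array([-0.004 , -0.005 ,  0.0056]))
(array([-0.0529, -0.0009,  0.005 ]), array([-0.004 , -0.005 ,  0.0056]))
(array([-0.0739, -0.0009,  0.02  ]), array([-0.004 , -0.005 ,  0.0056]))
(array([-0.091 , -0.001 ,  0.0383]), array([-0.004 , -0.005 ,  0.0056]))
```

Emit:
jog_arm(
  series=[
    [-1,[-0.015,0,0.002],[0,0,0]],
    [-1,[-0.03,0,0.005],[0,0,0]],
    [-1,[-0.044,0,0.005],[0,0,0]],
    [-1,[-0.053,0,0.005],[0,0,0]],
    [-1,[-0.06,0,0.01],[0,0,0]],
    [-1,[-0.067,0,0.015],[0,0,0]],
    [-1,[-0.074,0,0.02],[0,0,0]],
    [-1,[-0.08,0,0.026],[0,0,0]],
    [-1,[-0.086,0,0.032],[0,0,0]],
    [-1,[-0.091,0,0.038],[0,0,0]],
  ],
)

```text
time: 9.08
tool_pos: [0.6251, -0.1791, 0.1786]
tool_rot: [3.14, -0.009, 0.25]
contact_force: [-6.8, -0.1, 9.1]
opening: 0.0005
```

```bash
python3 - <<'E'
from h import *
p,R,s=now(); print(p,"s,t,z",p@EX,p@EY,s["tool_rot"],s["contact_force"])
for a,b in [(.55,.15),(.541,.1267),(.537,.1)]: print(delta(*tgt(a,b,0)))
c,S=cloud("side"); cv2.imwrite("pics/side10.png",cv2.resize(c["img"][70:280,270:550,::-1],(800,600)))
E
```

```text
[ 0.62513581 -0.17911523  0.17855258] s,t,z 0.5632347062252481 -0.3250287865075568 [ 3.13952852 -0.00874771  0.2501456 ] [-6.75343296 -0.13582203  9.06118675]
(array([-0.0135, -0.0027,  0.0284]), array([ 0.002 , -0.0088,  0.0058]))
(array([-0.0227, -0.0028,  0.0517]), array([ 0.002 , -0.0088,  0.0058]))
(array([-0.0269, -0.0028,  0.0783]), array([ 0.002 , -0.0088,  0.0058]))
```

View pics/side10.png

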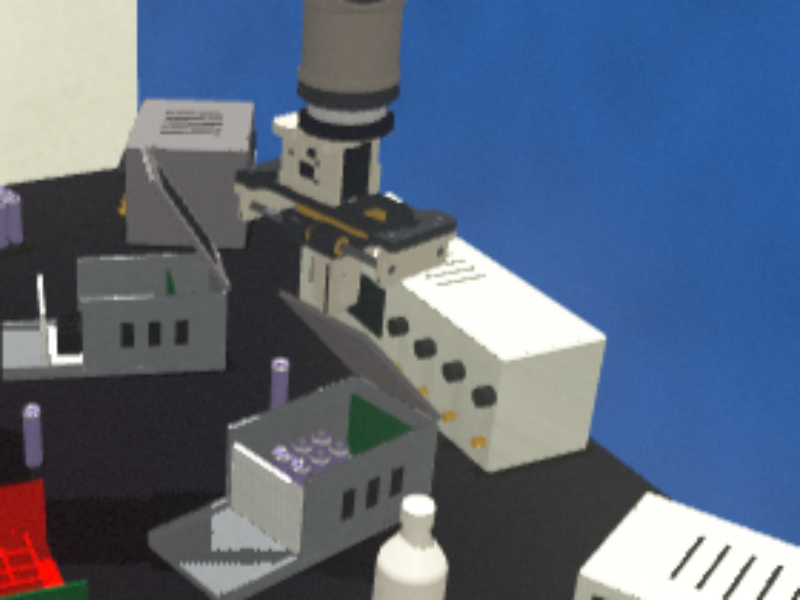

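The lid is coming down under the fingertips (its edge at (285,292) in the crop), with a light contact force. I carry on along the arc.

Emit:
jog_arm(
  series=[
    [-1,[-0.004,0,0.008],[0,0,0]],
    [-1,[-0.009,-0.001,0.018],[0,0,0]],
    [-1,[-0.013,-0.002,0.028],[0,0,0]],
    [-1,[-0.017,-0.002,0.036],[0,0,0]],
    [-1,[-0.02,-0.002,0.044],[0,0,0]],
    [-1,[-0.023,-0.002,0.052],[0,0,0]],
    [-1,[-0.025,-0.002,0.06],[0,0,0]],
    [-1,[-0.026,-0.002,0.067],[0,0,0]],
    [-1,[-0.027,-0.002,0.073],[0,0,0]],
  ],
)

```text
time: 9.88
tool_pos: [0.6013, -0.182, 0.0974]
tool_rot: [-3.139, -0.007, 0.251]
contact_force: [-0.1, 0.1, 0.7]
opening: 0.0005
```

```bash
python3 - <<'E'
from h import *
p,R,s=now(); print(p,"s,t,z",p@EX,p@EY,s["tool_rot"],s["contact_force"])
c,S=cloud("side"); cv2.imwrite("pics/side11.png",cv2.resize(c["img"][70:280,270:550,::-1],(800,600)))
E
```

```text
[ 0.60128107 -0.18203803  0.09735455] s,t,z 0.5393814666539665 -0.32209377537727907 [-3.13875223 -0.00697139  0.251322  ] [-0.13596562  0.11410083  0.68729879]
```

View pics/side11.png

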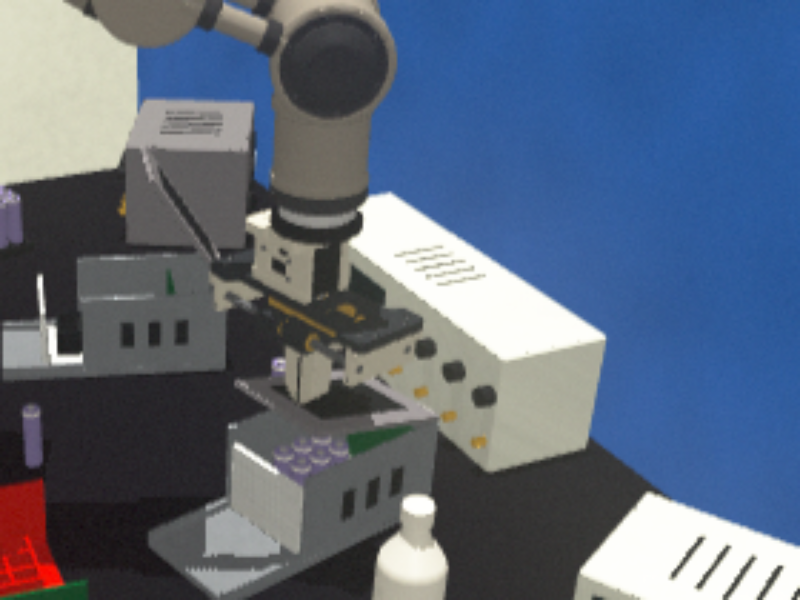

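That's unexpected. The contact force has vanished, yet the lid is still partly raised, with its edge at (240,385). I check the geometry before moving any further.

```bash
python3 - <<'E'
from h import *
p,R,s=now()
c,S=cloud("side"); cv2.imwrite("pics/side12.png",cv2.resize(c["img"][170:240,335:435,::-1],(800,560),interpolation=cv2.INTER_CUBIC))
Q=np.stack([S@EX,S@EY,S[...,2]],-1)
for u,v in [(356,205),(360,208),(365,212),(390,215),(400,218),(410,216),(415,214),(375,208),(385,213),(395,209),(400,212),(378,216)]: print(u,v,Q[v,u].round(3))
w=eyes.read_camera("wrist"); cv2.imwrite("pics/wrist12.png",w["img"][:,:,::-1])
E
```

```text
356 205 [ 0.508 -0.279  0.136]
360 208 [ 0.504 -0.3    0.139]
365 212 [ 0.504 -0.319  0.136]
390 215 [ 0.559 -0.352  0.124]
400 218 [ 0.572 -0.375  0.122]
410 216 [ 0.611 -0.371  0.112]
415 214 [ 0.635 -0.366  0.106]
375 208 [ 0.529 -0.328  0.144]
385 213 [ 0.553 -0.34   0.126]
395 209 [ 0.603 -0.325  0.113]
400 212 [ 0.602 -0.345  0.114]
378 216 [ 0.521 -0.349  0.133]
```

View pics/side12.png

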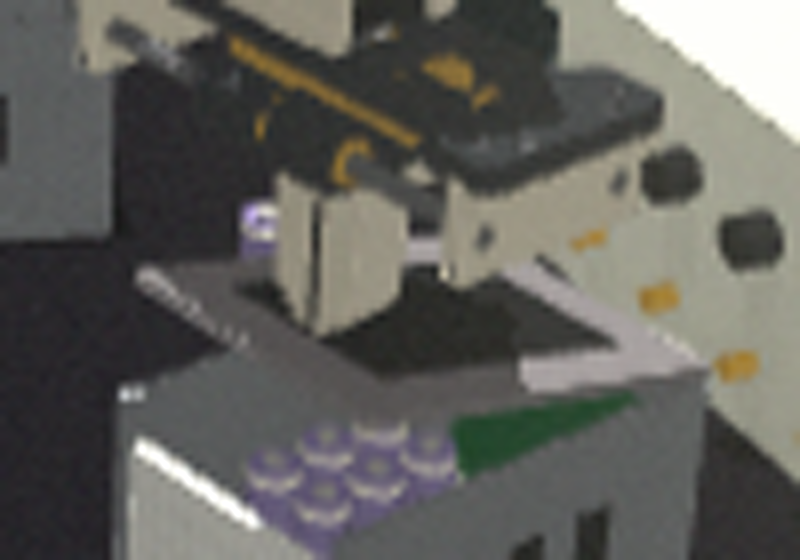

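View pics/wrist12.png

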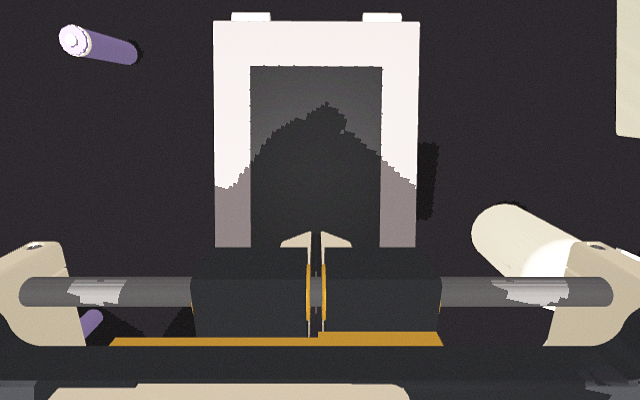

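```bash
python3 - <<'E'
from h import *
p,R,s=now(); print(s["time"],p,p@EX,s["contact_force"],s["qvel"].round(3) if hasattr(s["qvel"],'round') else s["qvel"])
c,S=cloud("side")
K=c["camera_matrix"];Ti=np.linalg.inv(c["T"])
def pr(q):
    q=Ti@np.append(q,1); return (K@q[:3]/q[2])[:2].round(1), q[2].round(3)
print(pr(p),pr(p+[0,0,.03]),pr(p+[0,0,.05]))
u,v=pr(p)[0].astype(int); print(c["range_z"][v-8:v+3,u-2:u+3])
E
```

```text
10.0333 [ 0.60132221 -0.18186271  0.09740668] 0.5394638013439819 [ 0.88925837 -0.22020491  0.17807006] [ 0.002 -0.01  -0.018  0.001  0.007  0.   ]
(array([375.5, 221.3]), np.float64(1.194)) (array([376.1, 211.2]), np.float64(1.179)) (array([376.6, 204.4]), np.float64(1.17))
[[1.1604857 1.1596403 1.1652527 1.1610647 1.1633447]
 [1.1552727 1.1522012 1.1590352 1.1570646 1.1599565]
 [1.149166  1.1475078 1.1496645 1.1503912 1.15429  ]
 [1.1426903 1.144928  1.1410465 1.1428459 1.146288 ]
 [1.1341712 1.1376649 1.1358335 1.136858  1.1367687]
 [1.1376117 1.1347748 1.130684  1.1325455 1.1333114]
 [1.1375233 1.1286825 1.129751  1.1285894 1.1267593]
 [1.2649436 1.2620746 1.132152  1.1271228 1.1263859]
 [1.2683986 1.2671208 1.2686421 1.1284779 1.1242797]
 [1.2714683 1.2666545 1.2722498 1.2753884 1.2808903]
 [1.2684333 1.2296026 1.2248716 1.2227811 1.2775204]]
```

The TCP projects to pixel (375,221), which is behind the lid's front bar. So the fingertips have dipped through the cover's dark centre panel. The panel isn't stiff, and the cover behaves like a frame. The tip is at z = 0.097, above the cells (0.080), with no contact. I go straight up and out again, then press on the front bar instead.

Emit:
jog_arm(
  series=[
    [-1,[0.004,0,-0.006],[0,0,0]],
    [-1,[0.005,0,-0.02],[0,0,0]],
    [-1,[0.005,0,-0.04],[0,0,0]],
    [-1,[0.005,0,-0.06],[0,0,0]],
    [-1,[0.005,0,-0.08],[0,0,0]],
    [-1,[0.005,0,-0.1],[0,0,0]],
    [-1,[0.005,0,-0.1],[0,0,0]],
  ],
)

```text
time: 10.67
tool_pos: [0.6083, -0.1819, 0.2039]
tool_rot: [3.138, -0.015, 0.252]
contact_force: [0.6, 0.3, 0.5]
opening: 0.0002
```

```bash
python3 - <<'E'
from h import *
p,R,s=now(); print(p,"s,t,z",p@EX,p@EY,s["tool_rot"],s["contact_force"])
c,S=cloud("side"); cv2.imwrite("pics/side13.png",cv2.resize(c["img"][140:260,320:480,::-1],(800,600),interpolation=cv2.INTER_CUBIC))
print(delta(*tgt(.44,.2,0)))
E
```

```text
[ 0.60826242 -0.18193667  0.2039046 ] s,t,z 0.546179964381243 -0.32368437378798975 [ 3.13840374 -0.01485115  0.25176767] [0.64484075 0.306968   0.45782149]
(array([-1.054e-01, -1.400e-03,  1.000e-04]), array([ 0.0012, -0.0124,  0.0074]))
```

View pics/side13.png

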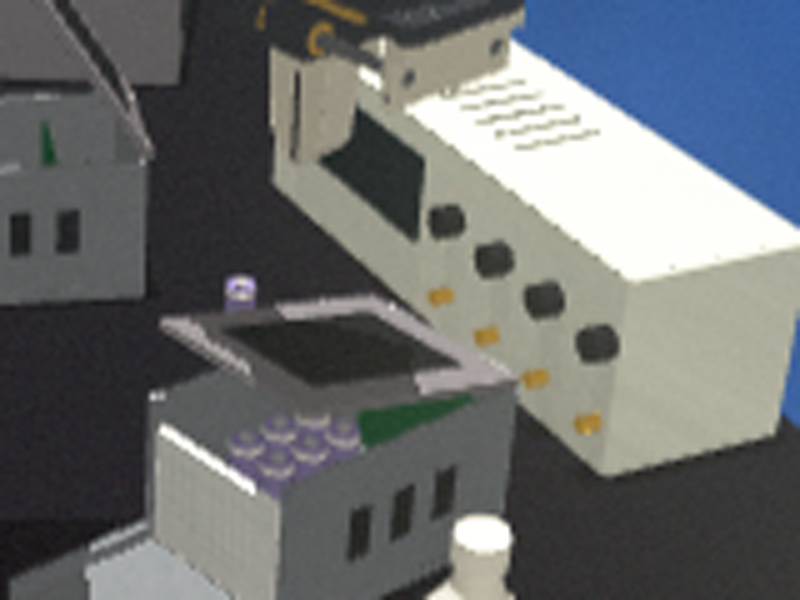

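The fingers are out and clear, and the lid rests at a small angle. I measure the front bar.

```bash
python3 - <<'E'
from h import *
c,S=cloud("side"); Q=np.stack([S@EX,S@EY,S[...,2]],-1)
im=c["img"].astype(int).sum(2)
# profile along t=-0.322 on lid
m=(abs(Q[...,1]+.322)<.008)&(Q[...,2]>.1)&(Q[...,2]<.16)&(Q[...,0]>.48)&(Q[...,0]<.67)
L=sorted([(Q[v,u,0].round(3),Q[v,u,2].round(4),im[v,u]) for v,u in zip(*np.where(m))])
for x in L[::3]: print(*x)
P=np.array(L)[:,:2]; P=P[P[:,0]>.52]; k=np.polyfit(P[:,0],P[:,1],1); print(k)
E
```

```text
0.502 0.1324 288
0.503 0.1327 287
0.504 0.1337 321
0.504 0.1362 395
0.506 0.1372 452
0.509 0.1362 488
0.512 0.1355 328
0.515 0.1341 342
0.516 0.1345 332
0.521 0.1321 252
0.522 0.1323 257
0.525 0.1324 258
0.528 0.1318 176
0.53 0.1317 145
0.534 0.1316 120
0.537 0.1322 115
0.541 0.1291 124
0.544 0.1298 125
0.548 0.1272 113
0.55 0.1283 114
0.554 0.1256 123
0.557 0.1272 110
0.56 0.1244 120
0.563 0.1247 131
0.568 0.1235 116
0.571 0.1224 120
0.574 0.1224 122
0.577 0.1214 121
0.58 0.1212 124
0.583 0.1182 121
0.589 0.1163 121
0.592 0.1161 126
0.594 0.1167 124
0.598 0.1164 127
0.6 0.116 125
0.603 0.1146 131
0.608 0.1129 128
0.609 0.1138 130
0.615 0.1108 155
0.617 0.1107 165
0.623 0.1102 163
0.627 0.1084 176
0.63 0.1094 234
0.633 0.1057 180
0.637 0.1054 435
0.645 0.1024 492
0.648 0.1019 488
0.652 0.1007 495
[-0.24691001  0.26286969]
```

The front bar spans s ≈ 0.503–0.527, with its top at z ≈ 0.136 (lid about 0.24 rad). I go above its middle at s = 0.511 and press down.

```bash
python3 - <<'E'
from h import *
print(delta(*tgt(.511,.16,0)),delta(*tgt(.51,.103,0)))
E
```

```text
(array([-0.0339, -0.0003,  0.039 ]), array([-0.0011, -0.0094,  0.0073])) (array([-0.0355, -0.0002,  0.096 ]), array([-0.0011, -0.0094,  0.0073]))
```

Emit:
jog_arm(
  series=[
    [-1,[-0.017,0,0.005],[0,-0.009,0]],
    [-1,[-0.034,0,0.02],[0,-0.009,0]],
    [-1,[-0.034,0,0.039],[0,-0.009,0]],
    [-1,[-0.034,0,0.039],[0,-0.009,0]],
    [-1,[-0.034,0,0.048],[0,-0.009,0]],
    [-1,[-0.034,0,0.056],[0,-0.009,0]],
    [-1,[-0.034,0,0.064],[0,-0.009,0]],
    [-1,[-0.035,0,0.07],[0,-0.009,0]],
    [-1,[-0.035,0,0.076],[0,-0.009,0]],
    [-1,[-0.035,0,0.076],[0,-0.009,0]],
  ],
)

```text
time: 11.6
tool_pos: [0.5718, -0.1893, 0.1205]
tool_rot: [-3.138, 0.003, 0.252]
contact_force: [-0.1, 0.0, -0.4]
opening: 0.0004
```

```bash
python3 - <<'E'
from h import *
p,R,s=now(); print(p,"s,t,z",p@EX,p@EY,s["tool_rot"],s["contact_force"])
c,S=cloud("side"); cv2.imwrite("pics/side14.png",cv2.resize(c["img"][140:260,320:480,::-1],(800,600),interpolation=cv2.INTER_CUBIC))
print(delta(*tgt(.509,.102,0)))
E
```

```text
[ 0.5717511  -0.18925627  0.12047243] s,t,z 0.5089824134993634 -0.32195366317003304 [-3.13761403  0.00335268  0.25153813] [-0.05701737  0.00843024 -0.43163061]
(array([-0.0002,  0.0004,  0.0193]), array([-0.0033,  0.0026,  0.0072]))
```

View pics/side14.png

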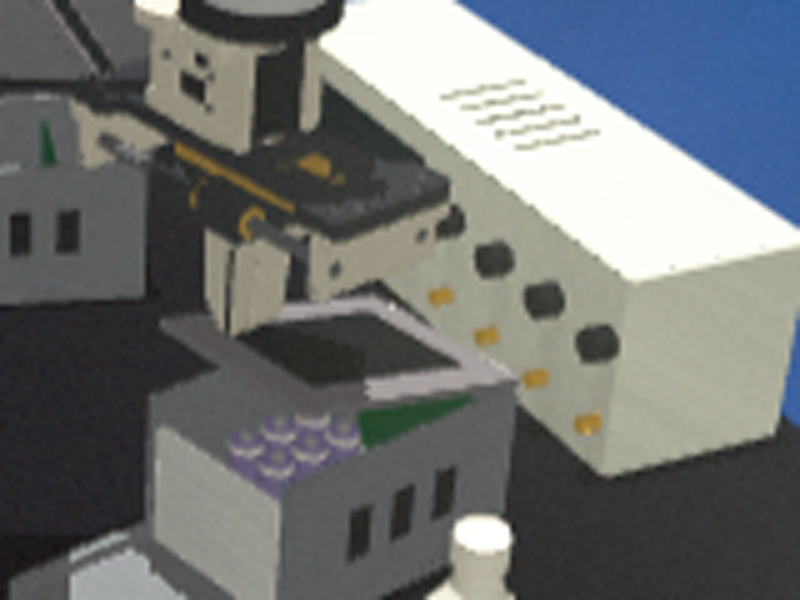

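The lid hasn't moved at all, and the force is zero with the TCP 15 mm below the lid's surface. In the tray push, too, the finger's front reached less far than it should have. I suspect the real fingertips end short of the stated TCP, and I test that on the free-hanging view.

```bash
python3 - <<'E'
from h import *
c=eyes.read_camera("side"); K=c["camera_matrix"];Ti=np.linalg.inv(c["T"])
def pr(q):
    q=Ti@np.append(q,1); return (K@q[:3]/q[2])[:2]
im=cv2.imread("pics/side13.png")
p=np.array([0.60826242,-0.18193667,0.2039046])
for d,col in ((0,(0,0,255)),(.01,(0,255,255)),(.02,(0,255,0)),(.03,(255,0,0))):
    for o in (-.0095,.0095):
        q=pr(p+EX*o+[0,0,d]); x=((q-[320,140])*5).astype(int); cv2.circle(im,tuple(map(int,x)),4,col,-1)
    print(d,pr(p+[0,0,d]),x)
cv2.imwrite("pics/side13b.png",im)
im=cv2.imread("pics/side9.png"); p=np.array([0.719,-.1517,.2914])
for d,col in ((0,(0,0,255)),(.01,(0,255,255)),(.02,(0,255,0)),(.03,(255,0,0))):
    q=pr(p+[0,0,d]); x=((q-[270,70])*[800/280,600/210]).astype(int); cv2.circle(im,tuple(map(int,x)),3,col,-1)
cv2.imwrite("pics/side9b.png",im[50:350,250:650].repeat(2,0).repeat(2,1))
E
```

```text
0 [380.34200188 183.94744263] [316 214]
0.01 [380.57835518 180.32254141] [317 196]
0.02 [380.81673912 176.66649671] [318 178]
0.03 [381.05717997 172.97890544] [319 159]
```

View pics/side13b.png

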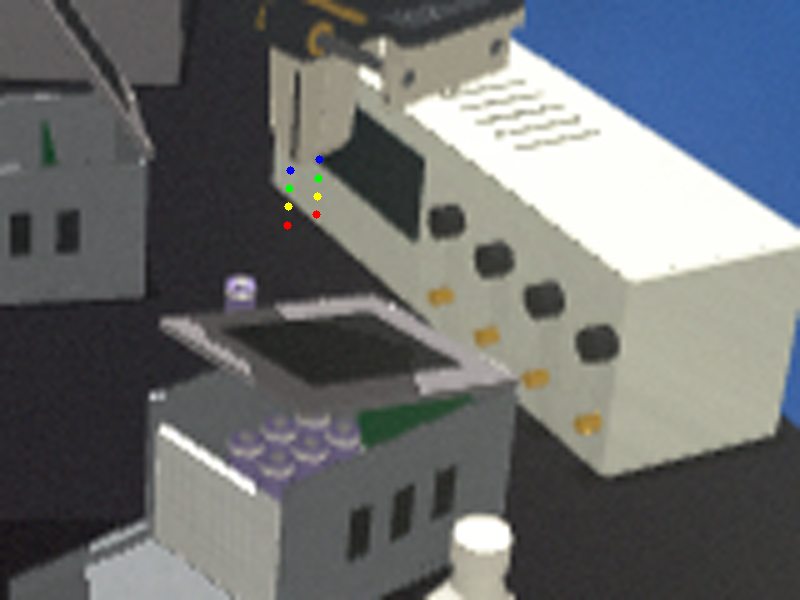

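View pics/side9b.png

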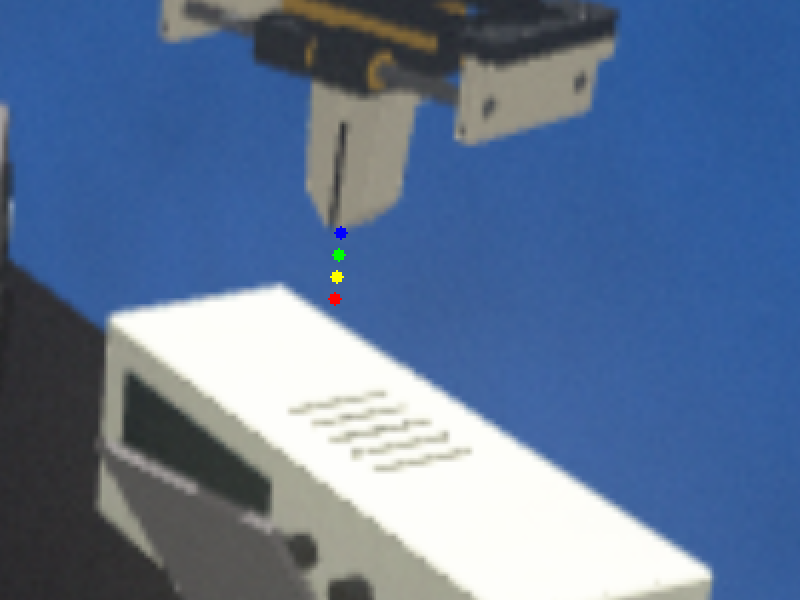

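That confirms it: the visible fingertips end about 29 mm above the reported TCP (blue dots). So the first swing never went through the panel; it just stopped short of shut. I correct my earlier reading: the cover panel is solid, and the tip is now at about z = 0.150, just above the bar. I allow for the 29 mm and press down.

Emit:
jog_arm(
  series=[
    [-1,[0,0,0.01],[0,0,0]],
    [-1,[0,0,0.018],[0,0,0]],
    [-1,[0,0,0.025],[0,0,0]],
    [-1,[0,0,0.031],[0,0,0]],
    [-1,[0,0,0.036],[0,0,0]],
    [-1,[0,0,0.04],[0,0,0]],
    [-1,[0,0,0.043],[0,0,0]],
    [-1,[0,0,0.043],[0,0,0]],
  ],
)

```text
time: 12.37
tool_pos: [0.572, -0.1894, 0.0782]
tool_rot: [-3.138, 0.002, 0.251]
contact_force: [0.8, 0.3, -1.0]
opening: 0.0006
```

```bash
python3 - <<'E'
from h import *
p,R,s=now(); print(p,"s,t,z",p@EX,p@EY,s["tool_rot"],s["contact_force"])
c,S=cloud("side"); cv2.imwrite("pics/side15.png",cv2.resize(c["img"][140:260,320:480,::-1],(800,600),interpolation=cv2.INTER_CUBIC))
E
```

```text
[ 0.57198425 -0.18938696  0.07820644] s,t,z 0.5091770193589059 -0.32213687407944347 [-3.13843007e+00  2.30378402e-03  2.51406468e-01] [ 0.75310025  0.26191015 -1.03114571]
```

View pics/side15.png

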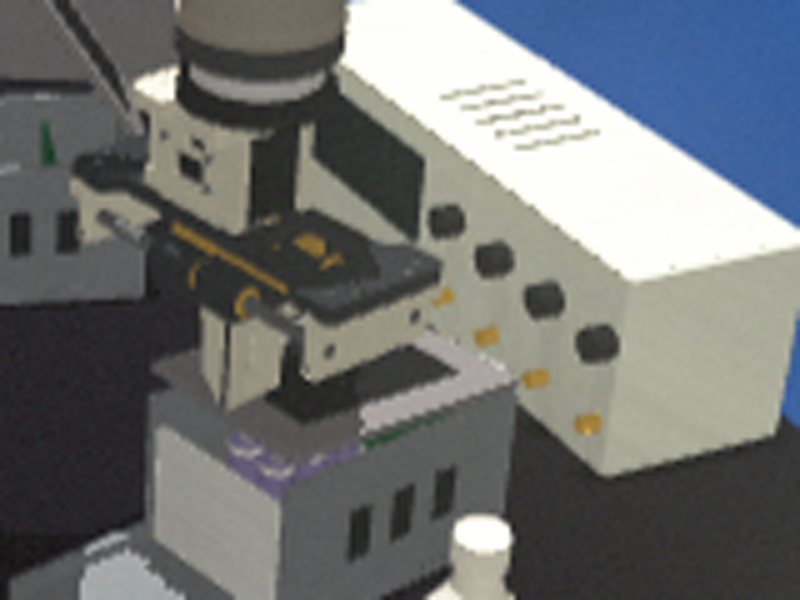

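Emit:
jog_arm(
  series=[
    [-1,[0,0,0.002],[0,0,0]],
    [-1,[0,0,0.004],[0,0,0]],
    [-1,[0,0,0.006],[0,0,0]],
    [-1,[0,0,0.006],[0,0,0]],
    [-1,[0,0,0.006],[0,0,0]],
  ],
)

```text
time: 12.83
tool_pos: [0.5722, -0.1894, 0.0728]
tool_rot: [-3.139, 0.002, 0.251]
contact_force: [0.2, 0.0, 0.3]
opening: 0.0007
```

Emit:
jog_arm(
  series=[
    [-1,[0,0,0.001],[0,0,0]],
    [-1,[0,0,0.002],[0,0,0]],
    [-1,[0,0,0.002],[0,0,0]],
    [-1,[0,0,0.002],[0,0,0]],
  ],
)

```text
time: 13.17
tool_pos: [0.5722, -0.1895, 0.0709]
tool_rot: [-3.139, 0.002, 0.251]
contact_force: [-0.6, 0.1, -0.3]
opening: 0.0006
```

```bash
python3 - <<'E'
from h import *
p,R,s=now(); print(p,"s,t,z",p@EX,p@EY,s["tool_rot"],s["contact_force"])
c,S=cloud("side"); cv2.imwrite("pics/side16.png",cv2.resize(c["img"][140:260,320:480,::-1],(800,600),interpolation=cv2.INTER_CUBIC))
E
```

```text
[ 0.57220697 -0.18947228  0.07087227] s,t,z 0.5093724885672701 -0.3222735387473608 [-3.13899801e+00  1.66284518e-03  2.51467745e-01] [-0.56214662  0.09523236 -0.28394238]
```

View pics/side16.png

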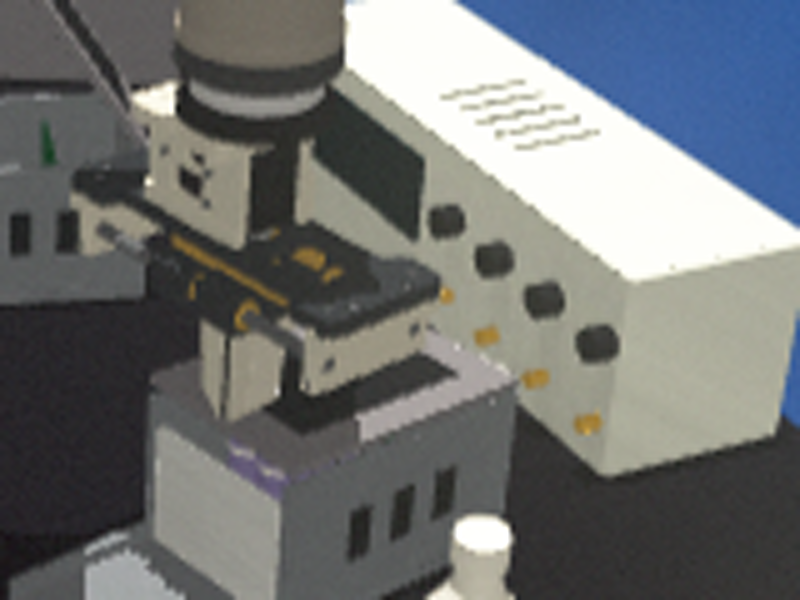

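Emit:
jog_arm(
  series=[
    [-1,[0,0,0.001],[0,0,0]],
    [-1,[0,0,0.002],[0,0,0]],
    [-1,[0,0,0.003],[0,0,0]],
    [-1,[0,0,0.003],[0,0,0]],
  ],
)

```text
time: 13.55
tool_pos: [0.5721, -0.1895, 0.0677]
tool_rot: [-3.139, 0.002, 0.251]
contact_force: [0.9, 0.6, 0.8]
opening: 0.0002
```

Emit:
jog_arm(
  series=[
    [-1,[0,0,0.001],[0,0,0]],
    [-1,[0,0,0.002],[0,0,0]],
    [-1,[0,0,0.002],[0,0,0]],
  ],
)

```text
time: 13.8
tool_pos: [0.5721, -0.1895, 0.0657]
tool_rot: [-3.139, 0.002, 0.251]
contact_force: [0.1, -0.4, 0.1]
opening: 0.0001
```

```bash
python3 - <<'E'
from h import *
c,S=cloud("side"); cv2.imwrite("pics/side17.png",cv2.resize(c["img"][180:260,330:440,::-1],(800,580),interpolation=cv2.INTER_CUBIC))
Q=np.stack([S@EX,S@EY,S[...,2]],-1).reshape(-1,3)
for lo,hi in ((-.375,-.36),(-.345,-.335),(-.30,-.28)):
    P=Q[np.all((Q>(.49,lo,.085))&(Q<(.65,hi,.13)),1)]
    for a in np.arange(.495,.65,.02):
        q=P[(P[:,0]>a)&(P[:,0]<a+.02)]
        if len(q): print(lo,a.round(3),len(q),np.median(q[:,2]).round(4),end=' | ')
    print()
E
```

```text
-0.375 0.495 33 0.1007 | -0.375 0.515 29 0.1014 | -0.375 0.535 29 0.1007 | -0.375 0.555 28 0.1006 | -0.375 0.575 25 0.1002 | -0.375 0.595 26 0.1002 | -0.375 0.615 28 0.1001 | -0.375 0.635 20 0.1004 | 
-0.345 0.495 55 0.1169 | -0.345 0.515 29 0.1032 | -0.345 0.535 16 0.1015 | -0.345 0.555 14 0.1018 | -0.345 0.575 13 0.1016 | -0.345 0.595 17 0.1014 | -0.345 0.615 13 0.1007 | -0.345 0.635 9 0.0997 | 
-0.3 0.495 34 0.1009 | -0.3 0.515 2 0.1001 | -0.3 0.555 2 0.101 | -0.3 0.575 4 0.1012 |
```

View pics/side17.png

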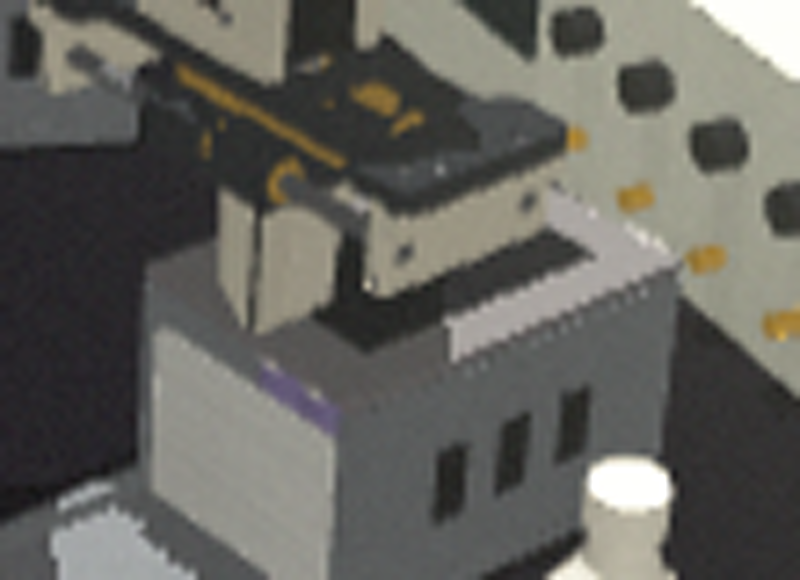

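Emit:
jog_arm(
  series=[
    [-1,[0,0,0.001],[0,0,0]],
    [-1,[0,0,0.002],[0,0,0]],
    [-1,[0,0,0.002],[0,0,0]],
  ],
)

```text
time: 14.1
tool_pos: [0.5723, -0.1895, 0.0647]
tool_rot: [-3.139, 0.001, 0.251]
contact_force: [-1.3, 1.0, 5.0]
opening: 0.0007
```

Emit:
jog_arm(
  series=[
    [-1,[0,0,0.001],[0,0,0]],
    [-1,[0,0,0.002],[0,0,0]],
    [-1,[0,0,0.002],[0,0,0]],
  ],
)

```text
time: 14.35
tool_pos: [0.5724, -0.1896, 0.0645]
tool_rot: [-3.14, 0.0, 0.252]
contact_force: [-6.1, 1.7, 16.4]
opening: 0.0006
```

The force climbed to 16 N with only 0.2 mm of travel, so the cover is shut against the box. I hold briefly, lift off and check.

Emit:
jog_arm(
  series=[
    [-1,[0,0,0],[0,0,0]],
    [-1,[0,0,0],[0,0,0]],
    [-1,[0,0,-0.01],[0,0,0]],
    [-1,[0,0,-0.03],[0,0,0]],
    [-1,[0,0,-0.07],[0,0,0]],
    [-1,[0,0,-0.11],[0,0,0]],
    [-1,[0,0,-0.15],[0,0,0]],
    [-1,[-0.04,0,-0.17],[0,0,0]],
    [-1,[-0.08,0,-0.17],[0,0,0]],
    [-1,[-0.1,0,-0.17],[0,0,0]],
    [-1,[-0.1,0,-0.17],[0,0,0]],
    [-1,[-0.1,0,-0.17],[0,0,0]],
  ],
)

```text
time: 15.35
tool_pos: [0.4752, -0.2151, 0.2329]
tool_rot: [-3.14, 0.001, 0.25]
contact_force: [0.3, -0.5, 0.5]
opening: 0.0
```

```bash
python3 - <<'E'
from h import *
p,R,s=now(); print(s["time"],p,s["contact_force"])
c,S=cloud("side"); cv2.imwrite("pics/side18.png",c["img"][:,:,::-1]); cv2.imwrite("pics/side18c.png",cv2.resize(c["img"][160:290,310:450,::-1],(700,585),interpolation=cv2.INTER_CUBIC))
Q=np.stack([S@EX,S@EY,S[...,2]],-1).reshape(-1,3)
P=Q[np.all((Q>(.50,-.375,.09))&(Q<(.65,-.27,.13)),1)]
k=np.linalg.lstsq(np.c_[P[:,:2]-[.575,-.322],np.ones(len(P))],P[:,2],rcond=None)[0]; print("lid slope",-k[0],"z mid",k[2])
P=Q[np.all((Q>(.48,-.365,.03))&(Q<(.51,-.28,.075)),1)]; print("plate s",np.median(P[:,0]))
P=Q[np.all((Q>(.48,-.37,.085))&(Q<(.51,-.28,.1)),1)]; print("lid front s",np.median(P[:,0]), len(P))
T=np.load("side.npy"); d=np.abs(T[...,2]-S[...,2]); c0=cv2.imread("pics/side0.png").astype(int)
c2=eyes.read_camera("top"); cv2.imwrite("pics/top18.png",c2["img"][:,:,::-1])
E
```

```text
15.35 [ 0.47522353 -0.21508256  0.23289636] [ 0.34646596 -0.52939647  0.4832549 ]
lid slope 0.0003402447421764102 z mid 0.10057789173732756
plate s 0.4969971806568941
lid front s 0.4992977962117769 85
```

View pics/side18.png

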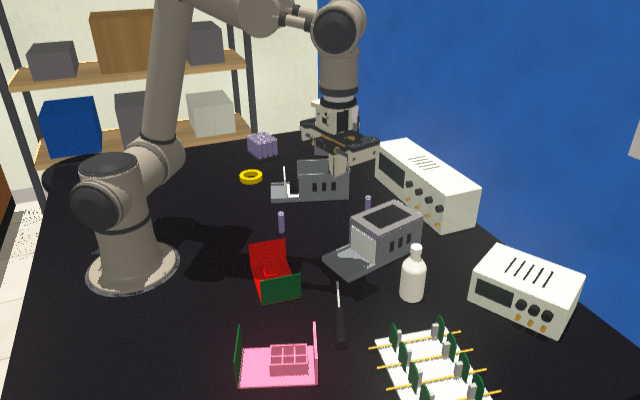

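View pics/side18c.png

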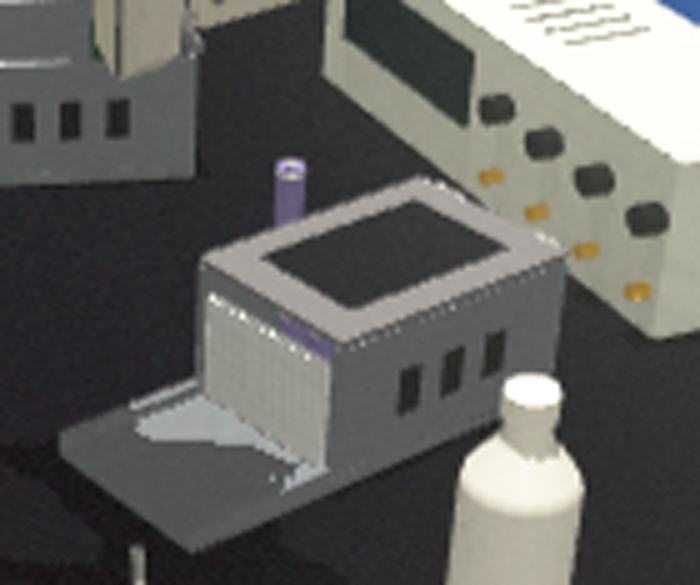

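View pics/top18.png

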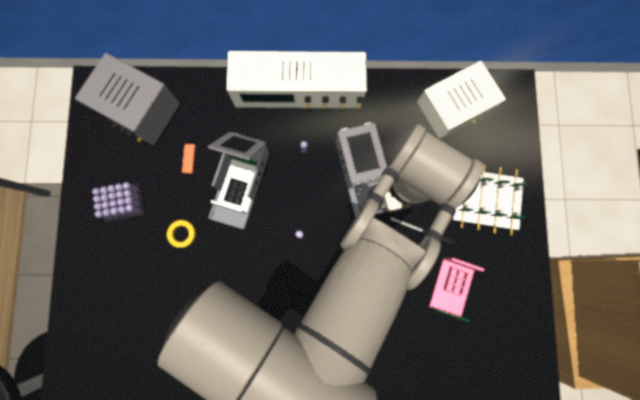

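The views show the cover flat (slope about 0.000 rad), the tray plate flush with the box front, and the empty box and bystanders where they were. The gripper is clear of everything. I hand in.

```bash
python3 -c "
from cell import job,status
print(job.hand_in()); print(status.observe()['time'])"
```

```text
the job is handed in; nothing more can be done
None
the job is handed in; nothing more can be done
```

The loaded tray is pushed home and its cover is shut. I handed the job in at about 15.4 s of the 48 s allowed; no verdict was reported.

**What I did:** I pushed the tray in with shut fingers until the force jumped to about 20 N at the stop. I then swung the cover down from behind and pressed its front edge until the force rose to about 16 N.

**Last checks:**
- **Tray:** its front plate is flush with the box front (0.497 m along the push direction, against about 0.497 m for the box's front edge).
- **Cover:** its slope is about 0.000 rad. Its top measured 0.1006 m high against the expected 0.102 m, within the camera's roughly 2 mm error.
- **Cells:** all six stood upright in the last clear view before the cover closed. Afterwards only a few could be seen through the front gap, so I could not check them all again.
- **Everything else:** the empty box and the bystanders looked unmoved by eye in the final pictures. I did not measure them again, and the arm hid part of the top view.
- **Gripper:** it was clear of everything, with the force back near zero.

**What disagreed:** the visible fingertips end about 29 mm short of the reported tool point. The first swing of the cover therefore stopped at about 0.24 rad. I first took this for the fingers going through a soft panel, then found the offset and finished with it allowed for.

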